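# Snug a power board's heat sink down crosswise in the bench vise

### The job

The heat sink on the circuit board in the tipped bench vise sits on four spade-headed thumb screws that are only started. Tighten the screws clockwise by hand in two crosswise rounds: first turn each about half of the way, one opposite pair and then the other pair, then turn each fully home to its stop in the same crosswise manner, so that the sink is never badly cocked and ends flush on the module. Do not knock the capacitors on the board, leave the other things on the bench where they are, and let go at the end.

Things in the scene. Friction and masses are not known exactly. Their poses are not given: they have to be found in the camera images.
- vise: Grey die-cast board vise on the orange mat, fixed to the bench: round foot 124 mm across, three ears reaching 86 mm out. Origin: centre of the foot's underside; +x to its rear, +y to its left. It stands turned about the vertical. Its head, 122 mm up, is tipped 0.38 to 0.62 rad (22 to 36 degrees), so that what it holds leans to its front (-x), towards the robot. Its black cross bar is 300 mm long.
- board: Green circuit board, 150 (x, front to rear) x 222 (y) x 2 mm, gripped at its two y edges by black jaws of the vise's very stiff head. Origin: centre of its top face; +z square to it, upward. Under the heat sink's middle lies a flat black power module, top 12 mm above the board. A terminal block (16 mm tall) and low parts stand along the -y edge.
- capacitors: Two round capacitors, 18 mm across and 44 mm tall, standing on the board near its left edge, at board x = -54 and +54 mm, y = +96.5 mm. Origin and axes are the board's. To be left unharmed.
- sink_base (a point): Middle of the underside of the plain aluminium heat sink, +z square to its base plate (122 x 122 x 8 mm, centred over the board, edges along the board's). It rides on springs round the four screws: underside 13.9 mm above the board with all slack, 12 mm (flush on the module) with all home. Each screw draws its corner down: one screw 1 rad ahead of its opposite cocks the plate 0.0073 rad.
- sink_fins (a point): Middle of the top of the heat sink's fins, 40 mm above its underside, axes as the sink's. The fins, 32 mm tall, form a plus as long as the base plate: one strip along x, 25 mm wide, and one along y, 24 mm wide. The four corners of the plate are clear for the screws, which stand 46 mm from the middle in x and in y.
- screw_a (a joint): Turn of the front right screw (oppo screw_c), rad: 0 slack, growing clockwise seen from over its head, 2.0 = home on its solid stop. It starts between 0 and 0.3 and stays where it is left. Friction about 0.1 N m. Steep thread: the screw sinks 6 mm a turn (0.95 mm per rad).
- head_a (a point): Middle of the front right steel thumb screw's flat spade head: 30 mm long (x), 9 mm thick (y), 25 mm tall, from 15 mm below to 10 mm above this point. z: the screw's axis, square to the board, upward; the frame turns with the screw. Under the head: 12 mm square neck 6 mm tall, 15 mm washer, spring. Axis at board x -46, y -46 mm; point about 55 mm above the board at joint 0, 53 at home.
- screw_b (a joint): Turn of the front left screw (oppo screw_d), rad: 0 slack, growing clockwise seen from over its head, 2.0 = home on its solid stop. It starts between 0 and 0.3 and stays where it is left. Friction about 0.1 N m. Steep thread: the screw sinks 6 mm a turn (0.95 mm per rad).
- head_b (a point): Middle of the front left steel thumb screw's flat spade head: 30 mm long (x), 9 mm thick (y), 25 mm tall, from 15 mm below to 10 mm above this point. z: the screw's axis, square to the board, upward; the frame turns with the screw. Under the head: 12 mm square neck 6 mm tall, 15 mm washer, spring. Axis at board x -46, y +46 mm; point about 55 mm above the board at joint 0, 53 at home.
- screw_c (a joint): Turn of the rear left screw (oppo screw_a), rad: 0 slack, growing clockwise seen from over its head, 2.0 = home on its solid stop. It starts between 0 and 0.3 and stays where it is left. Friction about 0.1 N m. Steep thread: the screw sinks 6 mm a turn (0.95 mm per rad).
- head_c (a point): Middle of the rear left steel thumb screw's flat spade head: 30 mm long (x), 9 mm thick (y), 25 mm tall, from 15 mm below to 10 mm above this point. z: the screw's axis, square to the board, upward; the frame turns with the screw. Under the head: 12 mm square neck 6 mm tall, 15 mm washer, spring. Axis at board x +46, y +46 mm; point about 55 mm above the board at joint 0, 53 at home.
- screw_d (a joint): Turn of the rear right screw (oppo screw_b), rad: 0 slack, growing clockwise seen from over its head, 2.0 = home on its solid stop. It starts between 0 and 0.3 and stays where it is left. Friction about 0.1 N m. Steep thread: the screw sinks 6 mm a turn (0.95 mm per rad).
- head_d (a point): Middle of the rear right steel thumb screw's flat spade head: 30 mm long (x), 9 mm thick (y), 25 mm tall, from 15 mm below to 10 mm above this point. z: the screw's axis, square to the board, upward; the frame turns with the screw. Under the head: 12 mm square neck 6 mm tall, 15 mm washer, spring. Axis at board x +46, y -46 mm; point about 55 mm above the board at joint 0, 53 at home.
- solder_reel: White reel wound full of solder, lying on its flange, 62 mm across, 50 mm tall; loose on the mat, origin at the centre of its underside. To be left where it is.
- paste_jar: Small white jar with black cap, 38 mm across, 40 mm tall; loose on the mat, origin at the centre of its underside. To be left where it is.
- screwdriver: Screwdriver lying, 150 mm long (its x), handle 26 mm thick; loose on the mat, origin at the centre of its underside. To be left where it is.
- tweezers: Steel tweezers lying, 130 mm long (its x), 8 mm tall; loose on the mat, origin at the centre of its underside. To be left where it is.
- tip_tin: Round closed aluminium tin, 64 mm across, 28 mm tall; loose on the mat, origin at the centre of its underside. To be left where it is.
- flux_bottle: Amber bottle, 44 mm across, 105 mm tall; loose on the mat, origin at the centre of its underside. To be left where it is.
- spare_transistor: Spare black power transistor with copper tab, 58 x 30 mm, 12 mm tall; loose on the mat, origin at the centre of its underside. To be left where it is.
- magnifier: Magnifier on a stand, fixed, to the right of the vise: round foot 90 mm across, pole 12 mm thick and 240 mm tall at its origin (underside of foot); the black-rimmed lens, 92 mm across and 10 mm thick, hangs level with its centre 75 mm along its +x axis, 258 mm up.

How it is judged (in metres and radians):
On the way, in this order (a step that is already met when the one before it is completed fails the run):
1. one opposite pair of screws has been started on its way while the other pair still waits (((value of joint each of screw_a, screw_c above 0.5 rad and value of joint each of screw_b, screw_d below 0.5 rad) or (value of joint each of screw_b, screw_d above 0.5 rad and value of joint each of screw_a, screw_c below 0.5 rad))), for 0.2 s.
2. all four screws are part of the way down and none is home (value of joint screw_a between 0.65 and 1.7 rad and value of joint screw_b between 0.65 and 1.7 rad and value of joint screw_c between 0.65 and 1.7 rad and value of joint screw_d between 0.65 and 1.7 rad), for 0.2 s.
3. one opposite pair of screws is home while the other pair still waits (((value of joint each of screw_a, screw_c above 1.85 rad and value of joint each of screw_b, screw_d below 1.85 rad) or (value of joint each of screw_b, screw_d above 1.85 rad and value of joint each of screw_a, screw_c below 1.85 rad))), for 0.2 s.
At the end, for the whole second after the job is handed in: All four screws are within 0.15 rad of their stops (above 1.85 of 2.0 rad) and at rest, and the heat sink lies flush: its underside within 0.3 mm of the module and within 0.002 rad of parallel to the board (value of joint each of screw_a, screw_b, screw_c, screw_d above 1.85 rad and angle between the z axis of sink_base and the z axis of board, either way round below 0.002 rad and z of sink_base in the frame of board below 0.0123 m and velocity of joint each of screw_a, screw_b, screw_c, screw_d below 0.1 rad/s); the robot touches nothing.
It fails at once if the heat sink is cocked by more than 0.011 rad (one screw some 1.5 rad ahead of its opposite) (angle between the z axis of sink_base and the z axis of board, either way round above 0.011 rad).
It fails at once if the robot knocks a capacitor on the board (over 8 N) (contact force between any of the fingers, the arm and capacitors above 8 N).
It fails at once if a loose thing on the bench is shifted by more than 15 mm (distance of any of solder_reel, paste_jar, screwdriver, tweezers, tip_tin, flux_bottle, spare_transistor from where it was at the start of the episode above 0.015 m).
It also fails if it takes over 72 s, if anything falls off the work surface, if the arm or the gripper's body presses on something with over 40 N, if the wrist force passes 120 N, or if a joint passes its speed limit or range.

### The arm

A 6-joint arm with a two-finger parallel gripper is mounted at the origin on the work surface. World frame = base frame: x ahead of the robot, y to its left, z up, the work surface at z = 0. Lengths are in mm, angles in degrees, forces in N, time in s.
With the tool pointing down it reaches from about 250 to 725 mm from the base axis. Payload 9.7 kg.
Tool frame: the origin (TCP) lies where the fingers leave the gripper's body, on its centre line; the fingertips stand 73 mm ahead of it and the grasp point (between the pads) lies 54 mm ahead of it (env.tcp_to_tips is the distance from the TCP to the fingertips, in mm); x points along the fingers, y is the direction in which the jaws open and shut, and the axes are right-handed (so a half turn about x gives the same grasp; the last joint's range is limited). The gripper opens to 85 mm and grips with 20 to 120 N. Pads are 22 mm wide; open, the fingers measure 114 mm over their backs; the gripper's body (76 mm by 85 mm) begins 54 mm behind the grasp point. The pads swing forward as they close: fully open they stand 13 mm farther back than shut.
Start: joints at [69.385, 4.979, 10.078, 95.1, 0, 90], TCP at [193.645, 514.78, 303.884] pointing down, gripper open.
Joint ranges: [-179.16, 179.16], [-48.56, 103.87], [-65.8, 70.77], [-126.05, 130.52], [-82.76, 87.17], [-180, 180]. Speed limits (degrees/s): [127.2, 127.2, 147.25, 180, 180, 180].

### API

Orientations are given as [roll, pitch, yaw] about the fixed x, y, z axes, in that order (R = Rz(yaw) Ry(pitch) Rx(roll)).
In Python, from plant import env gives the robot as it stands. The module is installed in compiled form; this text tells all that it offers.
- The arm moves only by the tool send_rows, never from a script. Its argument "plan" is one flat list of numbers, 7 for each row, row after row: the turn, a rotation vector about the tool's x, y, z in rad, then the shift along the tool's x, y, z in cm, then the closure in counts, from 0 (fully open) to 255 (shut). A call has exactly 10 rows; each row is the pose to reach, as a shift and turn from the pose measured when the call began, along the tool's axes at that moment; what a row does not reach only later rows make up. A row lasts 1/12 s, in which the tool goes at most 41.7 mm and 7.16 degrees, less where a joint would pass 70% of its speed; a pose out of reach is approached as far as the arm can. A call with a gripper value outside its range is refused whole. The fingers move at their own pace and stop on an object; "squeeze" is the grip in N (left out, the last holds). Time passes only in rows, so rows that repeat a pose let the fingers close, or fill a call up. It gives the time, the measured TCP pose, the force and the opening at its end, in the units of the state.
- env.observe(): the state, without advancing time (a new reading comes with each control period).
- env.camera(name): name is "scene" or "top" or "wrist"; returns the picture (420x560x3 uint8, red, green, blue); there is no depth.
- env.camera_params(name): a dict with "mtx" (3x3 intrinsics, pixels), "rvec" (rotation vector, rad) and "tvec" (3), from world to camera coordinates, as OpenCV has them; the wrist camera has in their place "tool_from_camera" (4x4, takes a point from camera to tool coordinates, whose origin is the TCP and whose axes are the tool frame's). Camera axes: x right, y down, z forward; pixel columns grow to the right and rows downward; lengths in mm; the calibration is good to about 2 mm. The wrist camera is an equidistant fisheye: a pixel r from the principal point sees the ray r / f radians off the axis. A picture is of the moment at which its call begins: read the wrist's pose just before it. camera_params takes no time and is no camera call.
- env.job_done(): hands the job in, once; it reports no verdict.
The state is a dict: "time": time; "qpos": joint angles; "joint_vel": joint speeds; "tau": joint torques, N m; "position": TCP position; "tool_rot": TCP orientation; "contact_force": force on the tool from outside, world axes, zero at the start; "moment": the same for the moment, N m; "opening": finger opening in mm.
Only numpy, scipy, OpenCV 4.12 (cv2) and the standard library are available. Lean on these libraries where they do the work, as an engineer would, in place of code of your own. Each camera call takes 0.05 s, during which the arm holds its last target.

## Working session

There is one attempt and no reset: what is moved stays moved. The work goes in short steps, Python scripts to look and compute and a tool call to move; the robot and the scene stay as the last step left them, time stands still between calls to the robot, and variables do not carry over. Pictures are saved under pics/ and viewed, and the job is handed in when it is done.

Besides the shell and the picture viewer there is one more tool, called after "Emit:" by a JSON object that holds its "fn" and its "kwargs", one argument or row to a line. send_rows: Moves the arm, as the interface text tells. Its arguments: {"type":"object","properties":{"plan":{"type":"array"},"squeeze":{"type":"number"}},"required":["plan"]}

```bash
mkdir -p pics; ls
python3 - <<'E'
from plant import env
import cv2, numpy as np
s=env.observe(); print(s)
for n in ["scene","top","wrist"]:
    im=env.camera(n); cv2.imwrite(f"pics/{n}0.png",im[:,:,::-1]); print(n,env.camera_params(n))
E
```

```text
pics
{'time': 0.0, 'qpos': array([ 6.93836503e+01,  5.01291937e+00,  1.00338718e+01,  9.50979450e+01,
       -1.89190612e-03,  9.00006878e+01]), 'joint_vel': array([ 0.06501822, -0.03099599, -0.01845062, -0.09026779,  0.03737459,
        0.0018294 ]), 'tau': array([-7.31057889e-05, -5.20387101e+01,  4.64802790e+01,  1.65054901e-02,
       -2.75872189e-06,  7.20417773e-06]), 'position': array([193.62374515, 514.66172215, 303.16031732]), 'tool_rot': array([ -88.59169229,   89.92298413, -109.20872849]), 'contact_force': array([-0.23755419,  0.13898945,  0.08315407]), 'moment': array([ 0.00158612,  0.01039029, -0.10297746]), 'opening': 85.43909496793835}
scene {'mtx': array([[429.97020932,   0.        , 278.70137492],
       [  0.        , 429.97020932, 208.05479019],
       [  0.        ,   0.        ,   1.        ]]), 'rvec': array([ 2.13697943,  0.47783677, -0.27217834]), 'tvec': array([-495.3016686 ,   -9.49877282, 1404.3211944 ])}
top {'mtx': array([[506.64054775,   0.        , 279.70016474],
       [  0.        , 506.64054775, 213.19058549],
       [  0.        ,   0.        ,   1.        ]]), 'rvec': array([ 2.15948619, -2.22040359,  0.06745154]), 'tvec': array([  48.38141162,  565.55416097, 1486.00871066])}
wrist {'mtx': array([[325.1922621 ,   0.        , 281.93456965],
       [  0.        , 325.1922621 , 210.01078546],
       [  0.        ,   0.        ,   1.        ]]), 'tool_from_camera': array([[ 6.44984338e-04, -2.71835042e-01,  9.62343646e-01,
        -7.11236974e+01],
       [ 9.99999569e-01, -4.66793830e-04, -8.02078326e-04,
         7.15900503e-01],
       [ 6.67249072e-04,  9.62343749e-01,  2.71834624e-01,
        -7.00700253e+01],
       [ 0.00000000e+00,  0.00000000e+00,  0.00000000e+00,
         1.00000000e+00]])}
```

View pics/scene0.png

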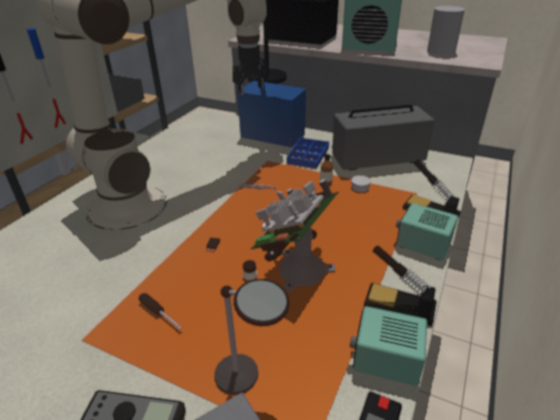

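View pics/top0.png

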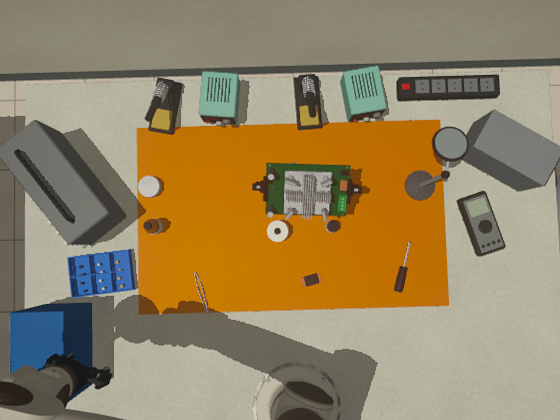

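View pics/wrist0.png

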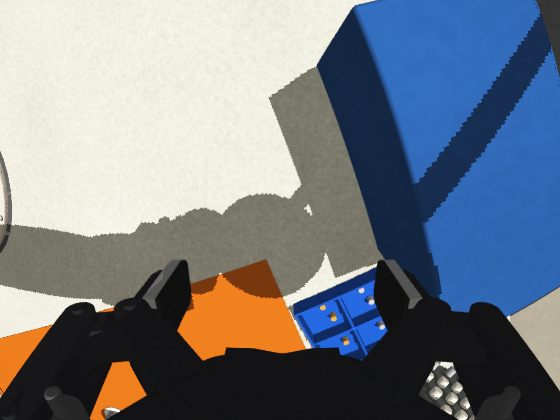

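Top view: robot at the bottom, the board at about (308,190) with the heat sink plus, reel (277,231) and jar (333,226) in front of it. I'll zoom in on the board.

Run:
```python
import cv2
a=cv2.imread("pics/top0.png")[145:250,240:380]; cv2.imwrite("pics/top0z.png",cv2.resize(a,None,fx=5.7,fy=5.7,interpolation=cv2.INTER_CUBIC))
a=cv2.imread("pics/scene0.png")[150:300,230:370]; cv2.imwrite("pics/scene0z.png",cv2.resize(a,None,fx=4,fy=4,interpolation=cv2.INTER_CUBIC))
```

```text
(no output)
```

View pics/top0z.png

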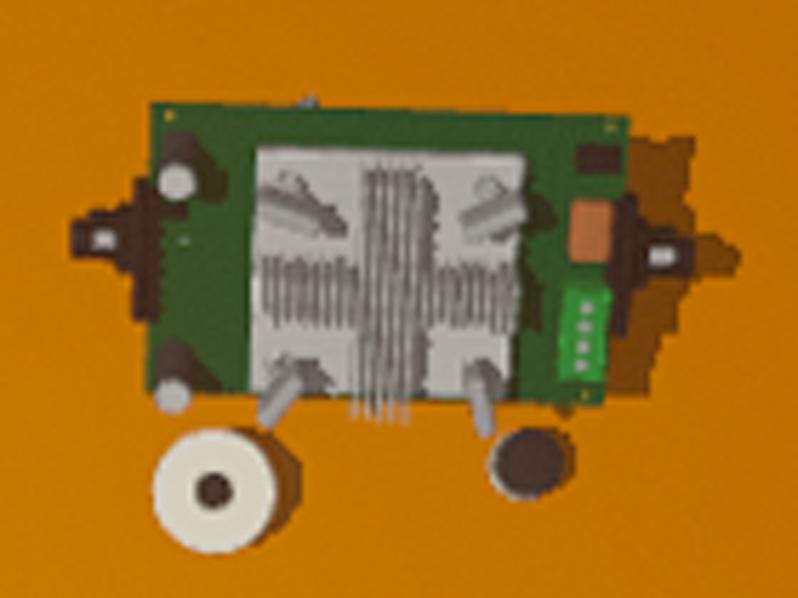

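View pics/scene0z.png

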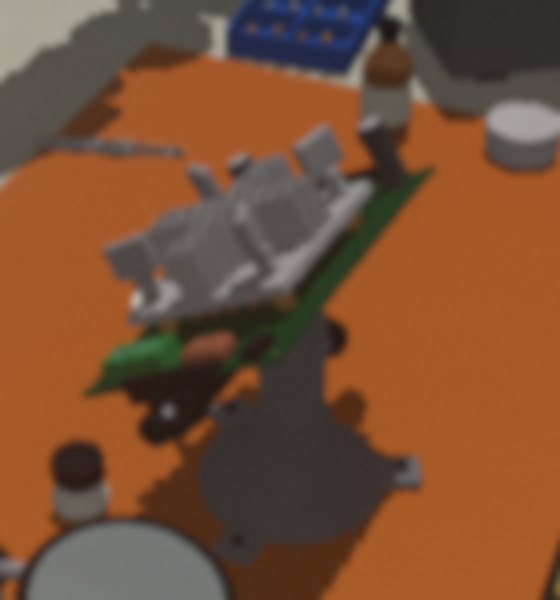

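```bash
cat > h.py <<'E'
import numpy as np, cv2
from scipy.optimize import least_squares
from scipy.spatial.transform import Rotation as R
import json
def proj(p,P):
    return cv2.projectPoints(np.asarray(P,float).reshape(-1,3),p["rvec"],p["tvec"],p["mtx"],None)[0].reshape(-1,2)
def board_pose(v): # x,y,z,yaw,tilt(lean to -x),  roll
    Rm=R.from_euler('Z',v[3])*R.from_euler('Y',-v[4])*R.from_euler('X',v[5])
    return Rm.as_matrix(),np.array(v[:3])
def wproj(p,pos,rot,P):
    """world pts -> wrist pixels; pos TCP mm, rot rpy deg"""
    Rt=R.from_euler('xyz',rot,degrees=True).as_matrix()
    T=p["tool_from_camera"]; Pt=(np.asarray(P,float).reshape(-1,3)-pos)@Rt
    Pc=(Pt-T[:3,3])@T[:3,:3]
    rxy=np.hypot(Pc[:,0],Pc[:,1]); th=np.arctan2(rxy,Pc[:,2]); f=p["mtx"][0,0]
    k=f*th/np.maximum(rxy,1e-9)
    return np.c_[p["mtx"][0,2]+k*Pc[:,0],p["mtx"][1,2]+k*Pc[:,1]]
E
cat > fit0.py <<'E'
from h import *
from plant import env
pt=env.camera_params("top"); ps=env.camera_params("scene")
un=lambda a,s,o:(np.array(a,float)+.5)/s-.5+np.array(o)
T=un([(150,102),(630,117),(604,404),(147,392)],5.7,(240,145))
BT=[(75,111,0),(75,-111,0),(-75,-111,0),(-75,111,0)]
T2=un([(177,182),(172,396)],5.7,(240,145)); BT2=[(54,96.5,44),(-54,96.5,44)]
S=un([(88,393),(433,168),(275,360)],4,(230,150)); BS=[(-75,-111,0),(75,111,0),(75,-111,0)]
A=np.array(BT+BT2+BS,float)
def res(v):
    Rm,t=board_pose(v); W=A@Rm.T+t
    return np.r_[(proj(pt,W[:6])-np.r_[T,T2]).ravel(),(proj(ps,W[6:])-S).ravel()]
c=proj(pt,[[0,0,0]]);
r=least_squares(res,[450,-50,170,0,.5,0],x_scale=[10,10,10,.1,.1,.1],loss='soft_l1')
print(r.x, np.degrees(r.x[3:])); print(res(r.x).reshape(-1,2).round(1))
np.save("bp.npy",r.x)
E
python3 fit0.py
```

```text
[ 6.19003955e+02 -4.15818678e+01  1.58669106e+02 -5.49318500e-02
  5.34221408e-01 -1.01648397e-02] [-3.14736316 30.608632   -0.58240242]
[[-0.1  0.1]
 [ 0.1  0. ]
 [ 0.   0.4]
 [-0.2 -0.1]
 [-0.1  0.1]
 [ 0.1 -0.1]
 [-1.5  0.7]
 [ 0.7 -0.3]
 [ 0.5 -0.2]]
```

```bash
cat >> h.py <<'E'
def cur(env):
    s=env.observe(); return s,R.from_euler('xyz',s["tool_rot"],degrees=True).as_matrix(),np.array(s["position"])
def target(bp,bxyz,phi):
    """tool pose: x=-board z, tool y at angle phi (deg, about board +z from board x axis); TCP at board coords bxyz"""
    Rb,tb=board_pose(bp); x=-Rb[:,2]; y=Rb@np.array([np.cos(np.radians(phi)),np.sin(np.radians(phi)),0])
    return np.c_[x,y,np.cross(x,y)],tb+Rb@np.array(bxyz,float)
def delta(env,Rt,pt):
    s,Rc,pc=cur(env); return R.from_matrix(Rc.T@Rt).as_rotvec(),Rc.T@(pt-pc)/10
E
python3 - <<'E'
from h import *; from plant import env
s,Rc,pc=cur(env); print(Rc.round(3)); bp=np.load("bp.npy")
Rb,tb=board_pose(bp); print(Rb.round(3))
for phi in (90,-90):
    Rt,p=target(bp,(0,0,226),phi); print(phi,p.round(0),[a.round(3) for a in delta(env,Rt,p)])
E
```

```text
[[-0.     0.352  0.936]
 [-0.001  0.936 -0.352]
 [-1.    -0.001 -0.   ]]
[[ 0.859  0.06  -0.508]
 [-0.047  0.998  0.038]
 [ 0.509 -0.009  0.861]]
90 [504. -33. 353.] [array([-0.295, -0.532,  0.073]), array([ -4.943, -40.328,  48.355])]
-90 [504. -33. 353.] [array([2.747, 0.103, 0.754]), array([ -4.943, -40.328,  48.355])]
```

Emit:
{"fn": "send_rows", "kwargs": {
  "plan": [-0.02,-0.03,0,-0.3,-2.4,2.9,0,-0.04,-0.06,0.01,-0.6,-4.8,5.8,0,-0.05,-0.1,0.01,-0.9,-7.2,8.7,0,-0.07,-0.13,0.02,-1.2,-9.7,11.6,0,-0.09,-0.16,0.02,-1.5,-12.1,14.5,0,-0.11,-0.19,0.03,-1.8,-14.5,17.4,0,-0.12,-0.22,0.03,-2.1,-16.9,20.3,0,-0.14,-0.26,0.03,-2.4,-19.4,23.2,0,-0.16,-0.29,0.04,-2.7,-21.8,26.1,0,-0.18,-0.32,0.04,-3,-24.2,29,0]
}}

```text
time: 0.98
position: [380.1, 184.4, 333.8]
tool_rot: [1.7, 71.4, -8.4]
contact_force: [0.9, 0.5, 0.4]
opening: 85.3
```

Run:
```python
from h import *; from plant import env
s,Rc,pc=cur(env); print(pc,s['qpos'].round(1),s['contact_force'].round(1)); bp=np.load("bp.npy")
Rt,p=target(bp,(0,0,226),90); print(p.round(0),[a.round(3) for a in delta(env,Rt,p)])
```

```text
[380.1424341  184.41420801 333.77917871] [ 31.8 -23.9 -13.3  86.2 -11.9  40.4] [0.9 0.5 0.4]
[504. -33. 353.] [array([-0.112, -0.21 ,  0.031]), array([  3.081, -19.226,  15.849])]
```

Emit:
{"fn": "send_rows", "kwargs": {
  "plan": [-0.01,-0.03,0,0.4,-2.6,2.1,0,-0.03,-0.05,0.01,0.8,-5.1,4.2,0,-0.04,-0.08,0.01,1.2,-7.7,6.3,0,-0.06,-0.11,0.02,1.6,-10.2,8.4,0,-0.08,-0.14,0.02,2.1,-12.8,10.5,0,-0.09,-0.17,0.03,2.5,-15.4,12.6,0,-0.1,-0.19,0.03,2.8,-17.4,14.3,0,-0.11,-0.21,0.03,3.1,-19.2,15.8,0,-0.11,-0.21,0.03,3.1,-19.2,15.8,0,-0.11,-0.21,0.03,3.1,-19.2,15.8,0]
}}

```text
time: 1.82
position: [503.7, -33.7, 352.3]
tool_rot: [-1.0, 59.5, -4.6]
contact_force: [0.4, 0.2, 0.6]
opening: 85.6
```

Run:
```python
from h import *; from plant import env
s,Rc,pc=cur(env); print(pc,s['qpos'].round(1),s['contact_force'].round(1)); bp=np.load("bp.npy")
w=env.camera("wrist"); cv2.imwrite("pics/w1.png",w[:,:,::-1]); np.save("w1pose.npy",np.r_[s['position'],s['tool_rot']])
a=w[:,:,::-1][90:330,130:450]; cv2.imwrite("pics/w1z.png",cv2.resize(a,None,fx=2.5,fy=2.5,interpolation=cv2.INTER_CUBIC))
Rb,tb=board_pose(bp); P=np.array([[x,y,55] for x,y in ((-46,-46),(-46,46),(46,46),(46,-46))]+[[-75,-111,0],[-75,111,0],[75,111,0],[75,-111,0],[54,96.5,44],[-54,96.5,44]])@Rb.T+tb
print(wproj(env.camera_params("wrist"),s['position'],s['tool_rot'],P).round(1))
```

```text
[503.73366573 -33.67647627 352.2772503 ] [ -3.6 -25.7 -16.2  68.9  -0.5  -0.2] [0.4 0.2 0.6]
[[221.1 153.9]
 [343.3 153.4]
 [338.2 265.6]
 [227.2 265.9]
 [164.4 120. ]
 [400.2 119. ]
 [388.9 266.2]
 [177.  266.9]
 [390.7 266.6]
 [401.5 144. ]]
```

View pics/w1.png

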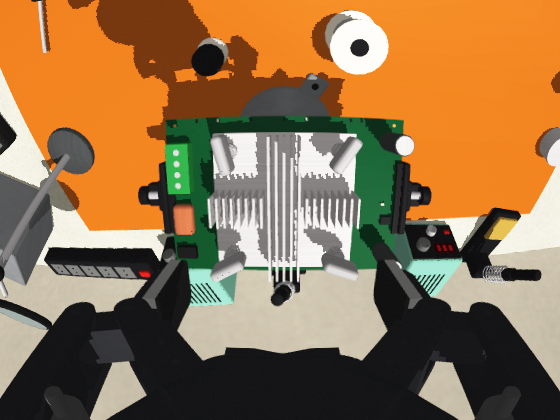

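View pics/w1z.png

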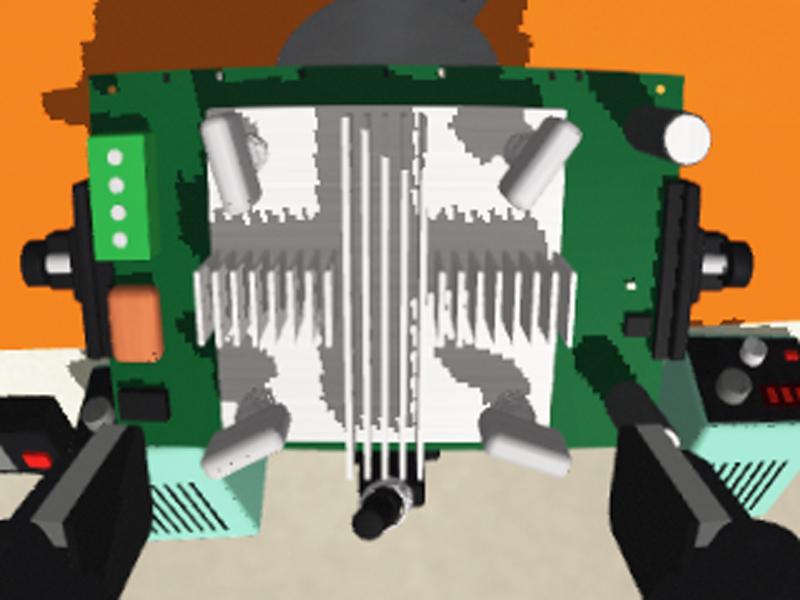

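Run:
```python
import cv2, numpy as np
w=cv2.imread("pics/w1.png")
t=[]
for (x,y) in ((208,130),(325,130),(322,245),(208,245)):
    a=w[y:y+50,x:x+50]; t.append(cv2.resize(a,None,fx=6,fy=6,interpolation=cv2.INTER_NEAREST))
cv2.imwrite("pics/heads1.png",np.vstack([np.hstack(t[:2]),np.hstack([t[3],t[2]])]))
```

```text
(no output)
```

View pics/heads1.png

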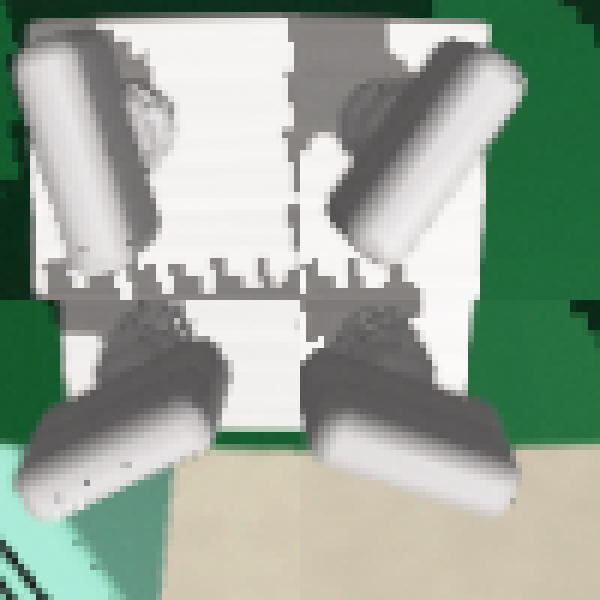

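```bash
cat > fit1.py <<'E'
from h import *
from plant import env
import fit0
from fit0 import T,T2,S,BT,BT2,BS,pt,ps
pw=env.camera_params("wrist"); w=np.load("w1pose.npy")
un=lambda a,s,o:(np.array(a,float)+.5)/s-.5+np.array(o)
W=un([(90,72),(683,73),(687,139)],2.5,(130,90)); BW=[(-75,-111,0),(-75,111,0),(-54,96.5,44)]
H=np.array([(222.0,156.2),(347.3,155.2),(342.3,270.8),(225.5,270.7)])-.5
BH=[(-46,-46,65),(-46,46,65),(46,46,65),(46,-46,65)]
A=np.array(BT+BT2+BS+BW+BH,float)
def res(v,ww=1.):
    Rm,t=board_pose(v); P=A@Rm.T+t
    return np.r_[(proj(pt,P[:6])-np.r_[T,T2]).ravel()/.5,(proj(ps,P[6:9])-S).ravel()/1.,ww*(wproj(pw,w[:3],w[3:],P[9:])-np.r_[W,H]).ravel()/1.]
r=least_squares(res,np.load("bp.npy"),x_scale=[10,10,10,.1,.1,.1],loss='soft_l1')
if __name__=="__main__":
    print(r.x, np.degrees(r.x[3:])); print(res(r.x).reshape(-1,2).round(1)); np.save("bp1.npy",r.x)
    r2=least_squares(lambda v:res(v)[18:],r.x,x_scale=[10,10,10,.1,.1,.1]); print("wrist only",r2.x,np.degrees(r2.x[3:]), r2.fun.reshape(-1,2).round(1))
    def ray(uv):
        d=(np.array(uv,float)-pw["mtx"][:2,2])/pw["mtx"][0,0]; th=np.hypot(*d); c=np.r_[d/th*np.sin(th),np.cos(th)]
        Tc=pw["tool_from_camera"]; Rt=R.from_euler('xyz',w[3:],degrees=True).as_matrix()
        return w[:3]+Rt@Tc[:3,3],Rt@Tc[:3,:3]@c
    Rb,tb=board_pose(r.x)
    def onb(uv,z):
        o,d=ray(uv); o=Rb.T@(o-tb); d=Rb.T@d; return (o+d*(z-o[2])/d[2])[:2]
    for n,o,e in (('a',(208,130),((18,70),(75,268))),('b',(325-50,130),((525,85),(405,262))),('c',(322-50,245-50),((325,455),(500,515))),('d',(208,245-50),((35,518),(200,455)))):
        q=[onb(np.array(o)+np.array(k)/6-.5,64) for k in e]; v=q[1]-q[0]; print(n,q,np.degrees(np.arctan2(v[1],v[0]))%180,np.hypot(*v))
    for h in H: print(onb(h,65).round(1))
E
python3 fit1.py
```

```text
[ 6.19003955e+02 -4.15818678e+01  1.58669106e+02 -5.49318500e-02
  5.34221408e-01 -1.01648397e-02] [-3.14736316 30.608632   -0.58240242]
[[-0.1  0.1]
 [ 0.1  0. ]
 [ 0.   0.4]
 [-0.2 -0.1]
 [-0.1  0.1]
 [ 0.1 -0.1]
 [-1.5  0.7]
 [ 0.7 -0.3]
 [ 0.5 -0.2]]
[ 6.18715237e+02 -4.05786111e+01  1.58333357e+02 -6.08110954e-02
  5.27924253e-01 -2.00099316e-03] [-3.48421911 30.24783157 -0.11464846]
[[-0.7  0.1]
 [-0.3  0.4]
 [-1.   1.3]
 [-1.3  0.1]
 [-0.7 -0. ]
 [-0.5 -0.2]
 [-1.4  0.5]
 [ 0.9 -0.4]
 [ 0.5  0.2]
 [ 0.1  0.4]
 [-1.   0.3]
 [-1.6 -0.8]
 [-1.8 -0.8]
 [ 0.3  0.5]
 [-1.2  0.7]
 [ 0.9  0.3]]
wrist only [ 6.18383825e+02 -4.00693956e+01  1.58267594e+02 -6.21625185e-02
  5.22369686e-01 -4.36743823e-04] [-3.56164996e+00  2.99295784e+01 -2.50235778e-02] [[ 0.5 -0.2]
 [-0.2  0.1]
 [-0.8 -0.7]
 [-1.2 -0.8]
 [ 1.1  0.6]
 [-0.8  0.7]
 [ 1.4  0.2]]
a [array([-56.12853737, -52.79215558]), array([-31.64669783, -46.51554863])] 14.379664588235185 25.2736277960843
b [array([-54.6165387 ,  57.00679282]), array([-32.53796534,  42.85644487])] 147.3438397007041 26.223953722989457
c [array([45.72217873, 33.98214692]), array([55.46095571, 58.80305824])] 68.57685519283358 26.6631096377441
d [array([ 56.4005888, -57.4505571]), array([ 46.00734115, -33.95242463])] 113.85985481591695 25.69400370187541
[-45.4 -44.7]
[-46.3  45.7]
[45.4 46.9]
[ 45.7 -46.7]
```

```bash
cat > go.py <<'E'
import sys
from h import *; from plant import env
bp=np.load("bp1.npy")
H=dict(a=(-46,-46),b=(-46,46),c=(46,46),d=(46,-46))
def rep(bp=bp):
    s,Rc,pc=cur(env); Rb,tb=board_pose(bp); T=Rb.T@Rc
    print("t%.2f"%s['time'],"board xyz",(Rb.T@(pc-tb)).round(1),"phi %.1f"%np.degrees(np.arctan2(T[1,1],T[0,1])),"xax",T[:,0].round(3),"q",s['qpos'].round(1),"F(board)",(Rb.T@s['contact_force']).round(1),"M",(Rb.T@s['moment']).round(2),"open %.1f"%s['opening'])
rep()
i=1
while i+4<=len(sys.argv)-0:
    x,y,z,phi=map(float,sys.argv[i:i+4]); i+=4
    Rt,p=target(bp,(x,y,z),phi); rv,d=delta(env,Rt,p); print("->",x,y,z,phi,"rot",rv.round(3),"deg",np.degrees(np.linalg.norm(rv)).round(1),"shift",d.round(2))
E
python3 go.py -46 -46 145 104 -46 -46 115 104
```

```text
t1.87 board xyz [-1.900e+00  2.000e-01  2.258e+02] phi 90.1 xax [ 0.005 -0.007 -1.   ] q [ -3.5 -25.7 -16.2  69.   -0.5  -0.1] F(board) [-0.3 -0.7 -0.5] M [ 0.01  0.47 -0.04] open 85.3
-> -46.0 -46.0 145.0 104.0 rot [-0.243  0.004  0.008] deg 13.9 shift [ 8.09 -4.56 -4.46]
-> -46.0 -46.0 115.0 104.0 rot [-0.243  0.004  0.008] deg 13.9 shift [11.09 -4.53 -4.47]
```

Emit:
{"fn": "send_rows", "kwargs": {
  "plan": [-0.04,0,0,1.3,-0.8,-0.7,175,-0.08,0,0,2.7,-1.5,-1.5,175,-0.12,0,0,4.0,-2.3,-2.2,175,-0.16,0,0,5.4,-3,-3,175,-0.2,0,0.01,6.7,-3.8,-3.7,175,-0.24,0,0.01,8.1,-4.56,-4.46,175,-0.24,0,0.01,8.1,-4.56,-4.46,175,-0.24,0,0.01,8.1,-4.56,-4.46,175,-0.24,0,0.01,8.1,-4.56,-4.46,175,-0.24,0,0.01,8.1,-4.56,-4.46,175],
  "squeeze": 60
}}

```text
time: 2.7
position: [503.7, -78.7, 261.9]
tool_rot: [-13.7, 59.4, -3.4]
contact_force: [-0.7, -0.4, -0.6]
opening: 26.6
```

```bash
python3 go.py -46 -46 115 104
python3 - <<'E'
from plant import env; import cv2
w=env.camera("wrist")[:,:,::-1]; cv2.imwrite("pics/w2.png",w)
E
```

```text
t2.70 board xyz [-45.  -45.3 146.1] phi 103.8 xax [ 0.005  0.003 -1.   ] q [-10.4 -26.8 -27.   59.4   3.6 -19.8] F(board) [-0.9 -0.5 -0.2] M [-0.05  0.49 -0.04] open 26.6
-> -46.0 -46.0 115.0 104.0 rot [-0.003  0.006 -0.002] deg 0.4 shift [ 3.11 -0.05 -0.13]
```

View pics/w2.png

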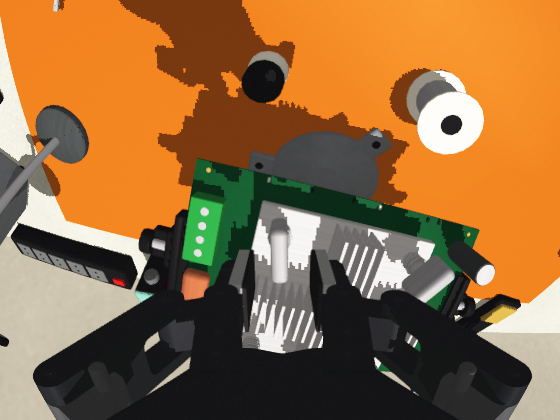

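Emit:
{"fn": "send_rows", "kwargs": {
  "plan": [0,0.006,0,0.6,-0.01,-0.03,175,0,0.006,0,1.2,-0.02,-0.05,175,0,0.006,0,1.8,-0.03,-0.08,175,0,0.006,0,2.4,-0.04,-0.1,175,0,0.006,0,3.0,-0.05,-0.13,175,0,0.006,0,3.1,-0.05,-0.13,175,0,0.006,0,3.1,-0.05,-0.13,200,0,0.006,0,3.1,-0.05,-0.13,255,0,0.006,0,3.1,-0.05,-0.13,255,0,0.006,0,3.1,-0.05,-0.13,255]
}}

```text
time: 3.58
position: [518.3, -81.0, 234.5]
tool_rot: [-14.0, 59.8, -3.7]
contact_force: [1.4, -5.2, -3.0]
opening: 8.1
```

```bash
python3 go.py -46 -46 115 104
python3 - <<'E'
from plant import env; import cv2
w=env.camera("wrist")[:,:,::-1]; cv2.imwrite("pics/w3.png",w)
E
```

```text
t3.58 board xyz [-46.1 -46.6 115. ] phi 103.8 xax [-0.001  0.    -1.   ] q [-10.2 -24.5 -28.4  56.    3.3 -19.6] F(board) [-0.1 -5.1 -3.5] M [-1.01  0.45  0.04] open 8.1
-> -46.0 -46.0 115.0 104.0 rot [-0.003 -0.001 -0.   ] deg 0.2 shift [-0.    0.06  0.02]
```

View pics/w3.png

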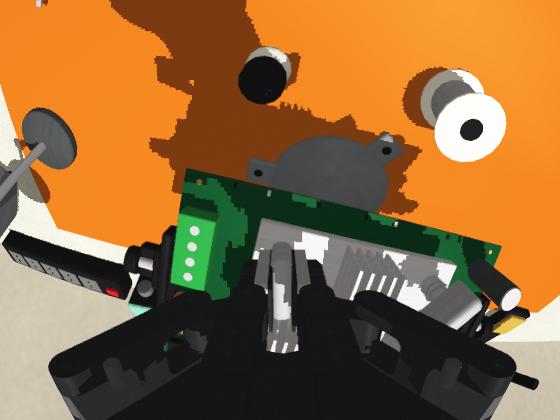

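Emit:
{"fn": "send_rows", "kwargs": {
  "plan": [0.1,0,0,0.01,0,0,255,0.2,0,0,0.02,0,0,255,0.3,0,0,0.03,0,0,255,0.4,0,0,0.04,0,0,255,0.5,0,0,0.05,0,0,255,0.6,0,0,0.06,0,0,255,0.7,0,0,0.07,0,0,255,0.8,0,0,0.08,0,0,255,0.82,0,0,0.08,0,0,255,0.82,0,0,0.08,0,0,255]
}}

```text
time: 4.47
position: [518.9, -80.6, 234.0]
tool_rot: [33.0, 59.8, -3.5]
contact_force: [3.6, 3.1, -3.1]
opening: 7.8
```

```bash
python3 go.py -46 -46 145 57 46 46 145 159
```

```text
t4.47 board xyz [-45.8 -46.2 114.2] phi 56.9 xax [ 0.     0.001 -1.   ] q [-10.2 -24.4 -28.4  55.9   3.3  27.3] F(board) [ 1.4  3.3 -4.4] M [ 0.68  0.   -0.05] open 7.8
-> -46.0 -46.0 145.0 57.0 rot [-0.001 -0.001 -0.001] deg 0.1 shift [-3.08  0.01 -0.03]
-> 46.0 46.0 145.0 159.0 rot [-1.781e+00  1.000e-03 -2.000e-03] deg 102.1 shift [-3.06 12.74  2.67]
```

Emit:
{"fn": "send_rows", "kwargs": {
  "plan": [0,0,0,0,0,0,175,0,0,0,0,0,0,175,0,0,0,0,0,0,175,0,0,0,-0.8,0,0,175,0,0,0,-1.6,0,0,175,0,0,0,-2.4,0,0,175,0,0,0,-3.2,0,0,175,-0.1,0,0,-3.6,0.5,0,175,-0.2,0,0,-3.6,1.5,0,175,-0.3,0,0,-3.6,3,0,175]
}}

```text
time: 5.3
position: [516.0, -55.6, 274.8]
tool_rot: [15.5, 59.7, -3.7]
contact_force: [0.2, -0.2, 0.4]
opening: 26.5
```

```bash
python3 go.py 46 46 145 159
```

```text
t5.30 board xyz [-29.1 -21.5 151.7] phi 74.4 xax [ 0.001  0.    -1.   ] q [ -6.8 -25.2 -24.5  60.4   1.6  12.8] F(board) [ 0.3 -0.2  0.3] M [-0.03  0.47  0.03] open 26.5
-> 46.0 46.0 145.0 159.0 rot [-1.477  0.002  0.   ] deg 84.6 shift [0.69 8.52 5.41]
```

Emit:
{"fn": "send_rows", "kwargs": {
  "plan": [-0.12,0,0,0.1,1,0.6,175,-0.24,0,0,0.2,2,1.2,175,-0.36,0,0,0.3,3,1.9,175,-0.48,0,0,0.4,4,2.5,175,-0.6,0,0,0.5,5,3.2,175,-0.72,0,0,0.6,6,3.8,175,-0.84,0,0,0.7,7,4.5,175,-0.96,0,0,0.7,8,5.1,175,-1.08,0,0,0.7,8.52,5.41,175,-1.2,0,0,0.7,8.52,5.41,175]
}}

```text
time: 6.13
position: [588.9, 8.3, 308.0]
tool_rot: [-53.6, 59.6, -3.6]
contact_force: [0.4, 0.5, 0.7]
opening: 26.9
```

```bash
python3 go.py 46 46 145 158.6  46 46 115 158.6;python3 - <<'E'
from plant import env; import cv2
w=env.camera("wrist")[:,:,::-1]; cv2.imwrite("pics/w4.png",w)
E
```

```text
t6.13 board xyz [ 47.1  46.7 145.8] phi 143.5 xax [ 0.003  0.001 -1.   ] q [  1.8 -15.  -13.5  61.2  -2.7 -48.9] F(board) [0.7 0.5 0.4] M [ 0.03  0.41 -0.03] open 26.9
-> 46.0 46.0 145.0 158.6 rot [-0.264  0.002  0.002] deg 15.1 shift [ 0.08  0.05 -0.12]
-> 46.0 46.0 115.0 158.6 rot [-0.264  0.002  0.002] deg 15.1 shift [ 3.08  0.06 -0.13]
```

View pics/w4.png

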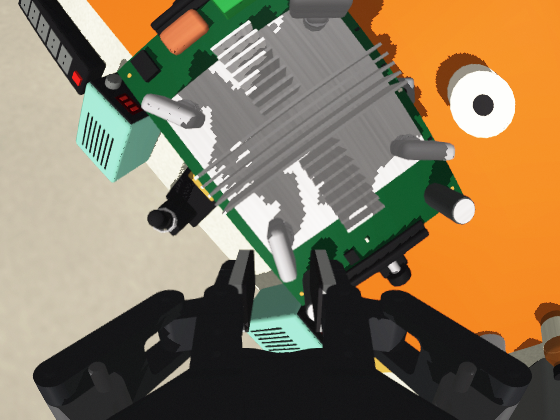

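Emit:
{"fn": "send_rows", "kwargs": {
  "plan": [-0.12,0,0,0.1,0.05,-0.12,175,-0.24,0,0,0.2,0.05,-0.12,175,-0.264,0,0,0.7,0.05,-0.12,175,-0.264,0,0,1.3,0.05,-0.12,175,-0.264,0,0,1.9,0.05,-0.12,175,-0.264,0,0,2.5,0.05,-0.12,175,-0.264,0,0,3.0,0.06,-0.13,180,-0.264,0,0,3.08,0.06,-0.13,200,-0.264,0,0,3.08,0.06,-0.13,255,-0.264,0,0,3.08,0.06,-0.13,255]
}}

```text
time: 7.02
position: [603.4, 6.0, 280.2]
tool_rot: [-69.3, 59.6, -3.7]
contact_force: [8.0, -3.3, -3.5]
opening: 8.1
```

```bash
python3 go.py 46 46 115 158.6
```

```text
t7.02 board xyz [ 45.8  45.3 114.5] phi 159.1 xax [ 0.003 -0.    -1.   ] q [  1.5 -13.2 -15.1  57.8  -2.6 -64.8] F(board) [ 5.3 -2.8 -7.1] M [-0.43 -0.6   0.05] open 8.1
-> 46.0 46.0 115.0 158.6 rot [0.008 0.001 0.003] deg 0.5 shift [-0.05  0.    0.07]
```

Emit:
{"fn": "send_rows", "kwargs": {
  "plan": [0.1,0,0,0.0,0,0.01,255,0.2,0,0,0.01,0,0.02,255,0.3,0,0,0.01,0,0.03,255,0.4,0,0,0.02,0,0.04,255,0.5,0,0,0.02,0,0.05,255,0.6,0,0,0.02,0,0.06,255,0.7,0,0,0.03,0,0.07,255,0.8,0,0,0.03,0,0.07,255,0.82,0,0,0.03,0,0.07,255,0.82,0,0,0.03,0,0.07,255]
}}

```text
time: 7.85
position: [604.0, 6.3, 279.5]
tool_rot: [-22.2, 59.6, -3.8]
contact_force: [5.3, -1.5, -4.6]
opening: 8.0
```

```bash
python3 go.py 46 46 145 112
```

```text
t7.85 board xyz [ 45.9  45.7 113.6] phi 111.9 xax [ 0.002 -0.001 -1.   ] q [  1.6 -13.1 -15.1  57.8  -2.7 -17.6] F(board) [ 2.4 -1.2 -6.7] M [-0.19  0.01 -0.02] open 8.0
-> 46.0 46.0 145.0 112.0 rot [-0.001  0.002  0.002] deg 0.2 shift [-3.14  0.02  0.03]
```

Emit:
{"fn": "send_rows", "kwargs": {
  "plan": [0,0,0,0,0,0,175,0,0,0,0,0,0,175,0,0,0,0,0,0,175,0,0,0,-0.8,0,0,175,0,0,0,-1.6,0,0,175,0,0,0,-2.4,0,0,175,0,0,0,-3.2,0,0,175,-0.1,0,0,-3.4,0,0,175,-0.2,0,0,-3.4,0,0,175,-0.32,0,0,-3.4,0,0,175]
}}

```text
time: 8.68
position: [586.6, 7.5, 310.4]
tool_rot: [-40.8, 59.5, -3.8]
contact_force: [0.7, 0.3, 0.4]
opening: 26.9
```

```bash
python3 go.py 46 -46 145 203.9
```

```text
t8.68 board xyz [ 46.4  45.8 149.1] phi 130.5 xax [ 0.004 -0.001 -1.   ] q [  1.8 -15.3 -13.5  61.5  -2.8 -36. ] F(board) [ 0.8  0.3 -0. ] M [-0.    0.4   0.05] open 26.9
-> 46.0 -46.0 145.0 203.9 rot [-1.28   0.     0.004] deg 73.4 shift [ 0.41 -6.95 -5.99]
```

Emit:
{"fn": "send_rows", "kwargs": {
  "plan": [-0.12,0,0,0,-0.8,-0.7,175,-0.24,0,0,0,-1.6,-1.4,175,-0.36,0,0,0,-2.4,-2.1,175,-0.48,0,0,0.1,-3.2,-2.8,175,-0.6,0,0,0.1,-4,-3.5,175,-0.72,0,0,0.2,-4.8,-4.2,175,-0.84,0,0,0.3,-5.6,-4.9,175,-0.96,0,0,0.4,-6.4,-5.5,175,-1.08,0,0,0.4,-6.95,-5.99,175,-1.2,0,0,0.4,-6.95,-5.99,175]
}}

```text
time: 9.52
position: [582.3, -85.2, 308.0]
tool_rot: [-109.9, 59.5, -3.9]
contact_force: [0.8, -0.4, 0.2]
opening: 26.4
```

```bash
python3 go.py 46 -46 115 203.9;python3 - <<'E'
from plant import env; import cv2
w=env.camera("wrist")[:,:,::-1]; cv2.imwrite("pics/w5.png",w)
E
```

```text
t9.52 board xyz [ 46.3 -47.1 146.1] phi -160.4 xax [ 0.005 -0.002 -1.   ] q [  -9.3  -15.1  -13.6   61.1    2.8 -114.6] F(board) [ 0.8 -0.4 -0.3] M [0.03 0.47 0.05] open 26.4
-> 46.0 -46.0 115.0 203.9 rot [-0.075 -0.003  0.004] deg 4.3 shift [3.11 0.01 0.12]
```

View pics/w5.png

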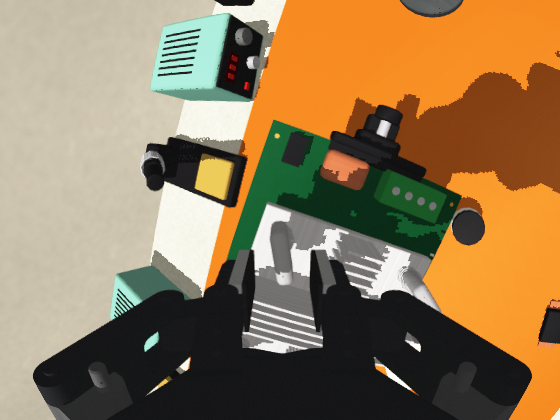

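Emit:
{"fn": "send_rows", "kwargs": {
  "plan": [-0.075,0,0,0.4,0,0.1,175,-0.075,0,0,0.9,0,0.1,175,-0.075,0,0,1.5,0,0.12,175,-0.075,0,0,2.1,0.01,0.12,175,-0.075,0,0,2.7,0.01,0.12,175,-0.075,0,0,3.0,0.01,0.12,180,-0.075,0,0,3.05,0.01,0.12,200,-0.075,0,0,3.05,0.01,0.12,255,-0.075,0,0,3.05,0.01,0.12,255,-0.075,0,0,3.05,0.01,0.12,255]
}}

```text
time: 10.4
position: [597.5, -84.6, 281.2]
tool_rot: [-114.7, 59.5, -3.8]
contact_force: [3.6, 0.6, -4.2]
opening: 7.3
```

```bash
python3 go.py 46 -46 115 203.9
```

```text
t10.40 board xyz [ 45.9 -45.5 115.4] phi -155.6 xax [ 0.005 -0.001 -1.   ] q [  -9.   -13.3  -15.1   57.8    2.6 -119.1] F(board) [ 1.   0.9 -5.4] M [0.1  0.27 0.03] open 7.3
-> 46.0 -46.0 115.0 203.9 rot [ 0.008 -0.003  0.004] deg 0.6 shift [ 0.04  0.01 -0.05]
```

Emit:
{"fn": "send_rows", "kwargs": {
  "plan": [0.1,0,0,0.01,0,0,255,0.2,0,0,0.02,0,-0.01,255,0.3,0,0,0.03,0,-0.02,255,0.4,0,0,0.04,0,-0.03,255,0.5,0,0,0.06,0,-0.04,255,0.6,0,0,0.08,0,-0.05,255,0.7,0,0,0.09,0,-0.05,255,0.8,0,0,0.1,0,-0.05,255,0.82,0,0,0.1,0,-0.05,255,0.82,0,0,0.1,0,-0.05,255]
}}

```text
time: 11.23
position: [598.4, -84.8, 280.8]
tool_rot: [-67.5, 59.4, -3.7]
contact_force: [4.8, 2.0, -2.0]
opening: 7.9
```

Emit:
{"fn": "send_rows", "kwargs": {
  "plan": [0,0,0,0,0,0,175,0,0,0,0,0,0,175,0,0,0,0,0,0,175,0,0,0,-0.8,0,0,175,0,0,0,-1.6,0,0,175,0,0,0,-2.4,0,0,175,0,0,0,-3.2,0,0,175,-0.1,0,0,-3.4,0,0,175,-0.2,0,0,-3.4,0,0,175,-0.32,0,0,-3.4,0,0,175]
}}

```text
time: 12.07
position: [580.9, -83.7, 311.6]
tool_rot: [-86.2, 59.3, -3.8]
contact_force: [0.7, 0.1, 0.2]
opening: 26.7
```

```bash
python3 go.py -46 46 145 237.3
```

```text
t12.07 board xyz [ 46.9 -45.6 150. ] phi 175.9 xax [ 0.007 -0.    -1.   ] q [ -9.2 -15.4 -13.5  61.4   2.8 -90.9] F(board) [ 0.7  0.2 -0.2] M [0.03 0.47 0.02] open 26.7
-> -46.0 46.0 145.0 237.3 rot [-1.071 -0.004  0.007] deg 61.4 shift [0.43 9.92 8.48]
```

Emit:
{"fn": "send_rows", "kwargs": {
  "plan": [-0.11,0,0,0,1.2,1,175,-0.22,0,0,0,2.4,2,175,-0.33,0,0,0,3.6,3,175,-0.44,0,0,0.1,4.8,4,175,-0.55,0,0,0.1,6,5,175,-0.66,0,0,0.2,7.2,6,175,-0.77,0,0,0.3,8.2,7,175,-0.88,0,0,0.4,9.2,7.9,175,-0.99,0,0,0.4,9.92,8.48,175,-1.07,0,0,0.4,9.92,8.48,175]
}}

```text
time: 12.9
position: [507.7, 13.4, 260.7]
tool_rot: [-147.8, 59.3, -3.7]
contact_force: [0.7, -0.4, 0.2]
opening: 26.8
```

```bash
python3 go.py -46 46 115 237.3;python3 - <<'E'
from plant import env; import cv2
w=env.camera("wrist")[:,:,::-1]; cv2.imwrite("pics/w6.png",w)
E
```

```text
t12.90 board xyz [-47.   46.9 146. ] phi -122.4 xax [ 0.007  0.    -1.   ] q [   2.9  -27.2  -27.4   59.3   -3.3 -142.1] F(board) [ 0.7 -0.3 -0.2] M [-0.    0.46  0.01] open 26.8
-> -46.0 46.0 115.0 237.3 rot [ 0.006 -0.006  0.004] deg 0.5 shift [ 3.1   0.03 -0.11]
```

View pics/w6.png

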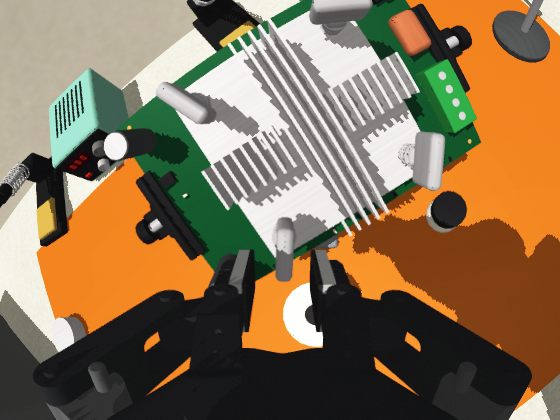

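Head b stands upright between the fingers at (285,250). I'll descend and grip it.

Emit:
{"fn": "send_rows", "kwargs": {
  "plan": [0,0,0,0.5,0.01,-0.05,175,0,0,0,1.1,0.02,-0.1,175,0,-0.006,0,1.7,0.03,-0.11,175,0,-0.006,0,2.3,0.03,-0.11,175,0,-0.006,0,2.8,0.03,-0.11,175,0,-0.006,0,3.1,0.03,-0.11,180,0,-0.006,0,3.1,0.03,-0.11,200,0,-0.006,0,3.1,0.03,-0.11,255,0,-0.006,0,3.1,0.03,-0.11,255,0,-0.006,0,3.1,0.03,-0.11,255]
}}

```text
time: 13.78
position: [524.3, 10.8, 234.6]
tool_rot: [-147.8, 59.6, -3.4]
contact_force: [-0.6, -4.0, -3.2]
opening: 8.0
```

```bash
python3 go.py -46 46 115 237.3
```

```text
t13.78 board xyz [-45.7  45.4 115. ] phi -122.2 xax [ 0.002  0.003 -1.   ] q [   2.4  -24.7  -28.6   55.9   -2.9 -142.8] F(board) [-1.9 -4.  -2.6] M [-0.65  0.8  -0.1 ] open 8.0
-> -46.0 46.0 115.0 237.3 rot [ 0.01  -0.     0.003] deg 0.6 shift [ 0.   -0.04  0.06]
```

Emit:
{"fn": "send_rows", "kwargs": {
  "plan": [0.1,0,0,0.01,0,0,255,0.2,0,0,0.02,0,0.01,255,0.3,0,0,0.03,0,0.02,255,0.4,0,0,0.04,0,0.03,255,0.5,0,0,0.05,0,0.04,255,0.6,0,0,0.06,0,0.05,255,0.7,0,0,0.07,0,0.05,255,0.8,0,0,0.08,0,0.05,255,0.82,0,0,0.08,0,0.05,255,0.82,0,0,0.08,0,0.05,255]
}}

```text
time: 14.62
position: [524.7, 10.9, 234.0]
tool_rot: [-100.8, 59.6, -3.5]
contact_force: [4.4, -3.8, -4.1]
opening: 7.8
```

Emit:
{"fn": "send_rows", "kwargs": {
  "plan": [0,0,0,0,0,0,175,0,0,0,0,0,0,175,0,0,0,0,0,0,175,0,0,0,-0.8,0,0,175,0,0,0,-1.6,0,0,175,0,0,0,-2.4,0,0,175,0,0,0,-3.2,0,0,175,0.1,0,0,-4,0,0,175,0.2,0,0,-5.5,0,0,175,0.32,0,0,-7.5,0,0,175]
}}

```text
time: 15.45
position: [486.0, 13.3, 298.8]
tool_rot: [-82.3, 59.6, -3.5]
contact_force: [1.4, -0.9, -0.4]
opening: 26.9
```

```bash
python3 go.py 0 0 226 90 -46 -46 145 57
```

```text
t15.45 board xyz [-46.6  45.3 189.8] phi 172.3 xax [ 0.002  0.002 -1.   ] q [  3.  -29.5 -24.5  64.8  -3.3 -76.7] F(board) [ 1.1 -0.8 -1.1] M [ 0.    0.45 -0.02] open 26.9
-> 0.0 0.0 226.0 90.0 rot [ 1.436  0.003 -0.   ] deg 82.3 shift [-3.62 -5.23 -3.85]
-> -46.0 -46.0 145.0 57.0 rot [ 2.012e+00  3.000e-03 -1.000e-03] deg 115.3 shift [ 4.46 -1.28 -9.05]
```

Emit:
{"fn": "send_rows", "kwargs": {
  "plan": [0.12,0,0,-0.4,-0.5,-0.4,175,0.24,0,0,-0.8,-1,-0.8,175,0.36,0,0,-1.2,-1.6,-1.2,175,0.48,0,0,-1.6,-2.1,-1.6,175,0.6,0,0,-2,-2.7,-2,175,0.72,0,0,-2.4,-3.2,-2.4,175,0.84,0,0,-2.8,-3.8,-2.8,175,0.96,0,0,-3.2,-4.3,-3.2,175,1.08,0,0,-3.6,-4.8,-3.6,175,1.2,0,0,-3.6,-5.2,-3.85,175]
}}

```text
time: 16.28
position: [504.7, -33.4, 355.3]
tool_rot: [-13.2, 59.5, -3.5]
contact_force: [0.4, 0.1, 0.1]
opening: 26.6
```

```bash
python3 go.py -46 -46 145 57
python3 - <<'E'
from h import *; from plant import env
s,Rc,pc=cur(env); np.save("w7pose.npy",np.r_[s['position'],s['tool_rot']])
w=env.camera("wrist"); cv2.imwrite("pics/w7.png",w[:,:,::-1])
bp=np.load("bp1.npy"); Rb,tb=board_pose(bp); P=np.array([[x,y,64] for x,y in ((-46,-46),(-46,46),(46,46),(46,-46))])@Rb.T+tb
uv=wproj(env.camera_params("wrist"),s['position'],s['tool_rot'],P); print(uv.round(1))
t=[]; o=[]
for u,v in uv:
    x,y=int(u)-25,int(v)-25; o.append((x,y)); t.append(cv2.resize(w[y:y+50,x:x+50,::-1],None,fx=6,fy=6,interpolation=cv2.INTER_NEAREST))
print(o); cv2.imwrite("pics/heads7.png",np.vstack([np.hstack(t[:2]),np.hstack([t[3],t[2]])]))
E
```

```text
t16.28 board xyz [ 6.000e-01 -2.000e-01  2.277e+02] phi 103.2 xax [ 0.004  0.002 -1.   ] q [ -3.9 -25.4 -15.7  69.3   0.2 -13.5] F(board) [ 0.4  0.1 -0.1] M [0.03 0.38 0.  ] open 26.6
-> -46.0 -46.0 145.0 57.0 rot [ 0.806  0.004 -0.003] deg 46.2 shift [ 8.24 -3.4  -5.62]
[[233.5 138.3]
 [355.7 167.2]
 [323.3 276.7]
 [211.9 252.9]]
[(208, 113), (330, 142), (298, 251), (186, 227)]
```

View pics/heads7.png

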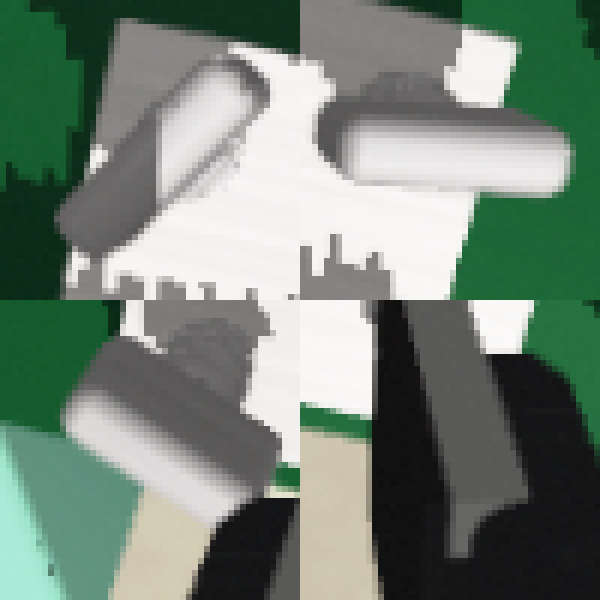

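View pics/w7.png

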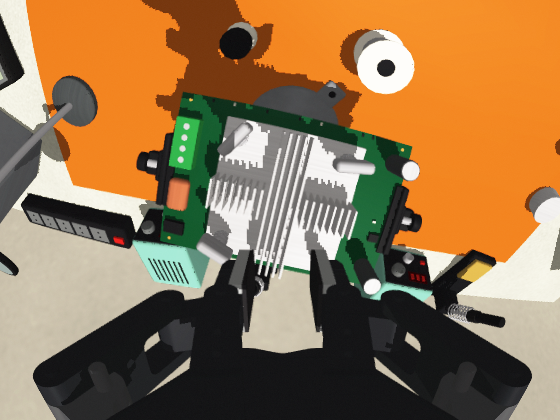

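Emit:
{"fn": "send_rows", "kwargs": {
  "plan": [0.1,0,0,1,-0.4,-0.7,175,0.2,0,0,2,-0.9,-1.4,175,0.3,0,0,3,-1.3,-2.1,175,0.4,0,0,4,-1.7,-2.8,175,0.5,0,0,5,-2.1,-3.5,175,0.6,0,0,6,-2.6,-4.2,175,0.7,0,0,7,-3,-4.9,175,0.8,0,0,8,-3.4,-5.6,175,0.806,0,0,8.2,-3.4,-5.62,175,0.806,0,0,8.2,-3.4,-5.62,175]
}}

```text
time: 17.17
position: [502.9, -79.1, 260.3]
tool_rot: [33.3, 59.6, -3.5]
contact_force: [0.5, 0.3, 1.0]
opening: 26.5
```

```bash
python3 go.py -46 -46 114 57;python3 - <<'E'
from plant import env; import cv2
w=env.camera("wrist")[:,:,::-1]; cv2.imwrite("pics/w8.png",w)
E
```

```text
t17.17 board xyz [-46.5 -45.8 145. ] phi 56.7 xax [ 0.003  0.002 -1.   ] q [-10.4 -26.8 -27.2  59.4   3.5  27.3] F(board) [0.9 0.3 0.6] M [-0.04  0.51 -0.03] open 26.5
-> -46.0 -46.0 114.0 57.0 rot [-0.005  0.002 -0.003] deg 0.4 shift [3.1  0.   0.05]
```

View pics/w8.png

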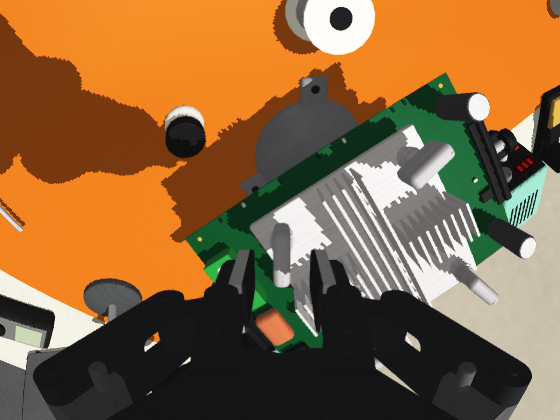

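Head a is upright between the fingers at (283,255). I'll grip it and turn.

Emit:
{"fn": "send_rows", "kwargs": {
  "plan": [0,0,0,0.5,0,0.05,175,0,0,0,1.1,0,0.05,175,0,0,0,1.7,0,0.05,175,0,0,0,2.3,0,0.05,175,0,0,0,2.8,0,0.05,175,0,0,0,3.1,0,0.05,180,0,0,0,3.1,0,0.05,200,0,0,0,3.1,0,0.05,255,0,0,0,3.1,0,0.05,255,0,0,0,3.1,0,0.05,255]
}}

```text
time: 18.05
position: [518.8, -80.6, 234.3]
tool_rot: [33.1, 59.5, -3.6]
contact_force: [-2.5, -3.2, -3.1]
opening: 8.1
```

Emit:
{"fn": "send_rows", "kwargs": {
  "plan": [0.1,0,0,0.01,0,0,255,0.2,0,0,0.02,0,0,255,0.3,0,0,0.03,0,0,255,0.4,0,0,0.04,0,0,255,0.5,0,0,0.05,0,0,255,0.6,0,0,0.06,0,0,255,0.7,0,0,0.07,0,0,255,0.8,0,0,0.08,0,0,255,0.86,0,0,0.08,0,0,255,0.86,0,0,0.08,0,0,255]
}}

```text
time: 18.88
position: [519.5, -80.5, 233.8]
tool_rot: [82.6, 59.5, -3.6]
contact_force: [4.4, -0.3, -3.4]
opening: 7.5
```

```bash
python3 go.py
```

```text
t18.88 board xyz [-45.4 -46.1 113.7] phi 7.3 xax [ 0.004  0.001 -1.   ] q [-10.2 -24.5 -28.6  55.6   3.3  76.9] F(board) [ 2.1 -0.  -5.2] M [-0.07  0.04 -0.14] open 7.5
```

Emit:
{"fn": "send_rows", "kwargs": {
  "plan": [0.03,0,0,0,0,0,255,0.06,0,0,0,0,0,255,0.09,0,0,0.01,0,0,255,0.12,0,0,0.01,0,0,255,0.15,0,0,0.01,0,0,255,0.18,0,0,0.01,0,0,255,0.2,0,0,0.02,0,0,255,0.2,0,0,0.02,0,0,255,0.2,0,0,0.02,0,0,255,0.2,0,0,0.02,0,0,255]
}}

```text
time: 19.72
position: [519.6, -80.5, 233.8]
tool_rot: [93.9, 59.5, -3.6]
contact_force: [-1.4, -1.6, -0.5]
opening: 7.7
```

```bash
python3 go.py
```

```text
t19.72 board xyz [-45.3 -46.1 113.7] phi -4.0 xax [ 0.005  0.001 -1.   ] q [-10.1 -24.5 -28.6  55.6   3.3  88.3] F(board) [-1.4 -1.6  0.2] M [-0.44  0.64  1.83] open 7.7
```

Emit:
{"fn": "send_rows", "kwargs": {
  "plan": [0,0,0,0,0,0,175,0,0,0,0,0,0,175,0,0,0,0,0,0,175,0,0,0,-0.8,0,0,175,0,0,0,-1.6,0,0,175,0,0,0,-2.4,0,0,175,0,0,0,-3.2,0,0,175,-0.1,0,0,-3.6,0,0,175,-0.22,0,0,-3.8,0,0,175,-0.34,0,0,-3.8,0,0,175]
}}

```text
time: 20.55
position: [500.2, -79.4, 268.3]
tool_rot: [74.1, 59.4, -3.6]
contact_force: [1.0, 0.2, -0.0]
opening: 26.6
```

```bash
python3 go.py 46 46 144 112
```

```text
t20.55 board xyz [-44.8 -46.2 153.4] phi 15.8 xax [ 0.007  0.001 -1.   ] q [-10.5 -27.3 -26.6  60.2   3.5  68.2] F(board) [ 0.9  0.3 -0.5] M [0.04 0.51 0.05] open 26.6
-> 46.0 46.0 144.0 112.0 rot [-1.679  0.007 -0.004] deg 96.2 shift [ 1.   11.24 -6.41]
```

Emit:
{"fn": "send_rows", "kwargs": {
  "plan": [-0.12,0,0,0,1.2,-0.7,175,-0.24,0,0,0,2.4,-1.4,175,-0.36,0,0,0,3.6,-2.1,175,-0.48,0,0,0.2,4.9,-2.8,175,-0.6,0,0,0.4,6.1,-3.5,175,-0.72,0,0,0.6,7.3,-4.2,175,-0.84,0,0,0.8,8.5,-4.9,175,-0.96,0,0,0.9,9.7,-5.6,175,-1.08,0,0,0.9,10.8,-6.2,175,-1.2,0,0,0.9,11.2,-6.4,175]
}}

```text
time: 21.38
position: [588.7, 8.5, 308.0]
tool_rot: [5.0, 59.3, -3.5]
contact_force: [0.1, -0.0, 0.1]
opening: 26.9
```

```bash
python3 go.py 46 46 114 112
```

```text
t21.38 board xyz [ 47.   46.8 146. ] phi 84.9 xax [ 0.008  0.001 -1.   ] q [  1.8 -15.3 -13.8  60.9  -2.7   9.7] F(board) [ 0.2 -0.   0.1] M [-0.01  0.48  0.06] open 26.9
-> 46.0 46.0 114.0 112.0 rot [-0.473  0.008 -0.   ] deg 27.1 shift [ 3.2  -0.1  -0.11]
```

Emit:
{"fn": "send_rows", "kwargs": {
  "plan": [-0.12,0,0,0.1,-0.1,-0.11,175,-0.24,0,0,0.1,-0.1,-0.11,175,-0.36,0.005,0,0.1,-0.1,-0.11,175,-0.47,0.008,0,0.2,-0.1,-0.11,175,-0.473,0.008,0,0.8,-0.1,-0.11,175,-0.473,0.008,0,1.5,-0.1,-0.11,175,-0.473,0.008,0,2.1,-0.1,-0.11,175,-0.473,0.008,0,2.7,-0.1,-0.11,175,-0.473,0.008,0,3.15,-0.1,-0.11,175,-0.473,0.008,0,3.15,-0.1,-0.11,200]
}}

```text
time: 22.22
position: [603.7, 6.5, 278.7]
tool_rot: [-22.1, 59.8, -3.7]
contact_force: [-1.2, 0.0, 0.3]
opening: 18.4
```

```bash
python3 go.py 46 46 114 112;python3 - <<'E'
from plant import env; import cv2
w=env.camera("wrist")[:,:,::-1]; cv2.imwrite("pics/w9.png",w)
E
```

```text
t22.22 board xyz [ 45.2  45.9 113. ] phi 111.9 xax [-0.002  0.    -1.   ] q [  1.5 -13.  -15.   57.9  -2.6 -17.6] F(board) [-0.9 -0.   0.9] M [0.01 0.45 0.02] open 18.4
-> 46.0 46.0 114.0 112.0 rot [-0.001 -0.001 -0.001] deg 0.1 shift [-0.1  -0.02  0.08]
```

View pics/w9.png

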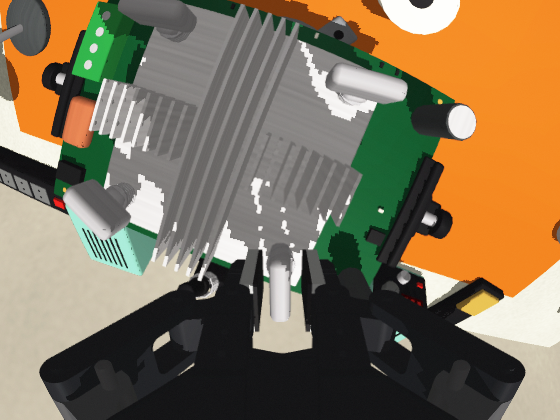

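Head c is centred between the pads at (280,285). I'll close on it and turn.

Emit:
{"fn": "send_rows", "kwargs": {
  "plan": [0,0,0,-0.1,-0.02,0.08,255,0,0,0,-0.1,-0.02,0.08,255,0,0,0,-0.1,-0.02,0.08,255,0.1,0,0,-0.09,-0.02,0.08,255,0.2,0,0,-0.08,-0.02,0.08,255,0.3,0,0,-0.07,-0.02,0.08,255,0.4,0,0,-0.06,-0.02,0.08,255,0.5,0,0,-0.05,-0.02,0.08,255,0.6,0,0,-0.04,-0.02,0.08,255,0.7,0,0,-0.03,-0.02,0.08,255]
}}

```text
time: 23.1
position: [604.2, 6.4, 280.1]
tool_rot: [18.2, 59.8, -3.7]
contact_force: [1.1, -3.5, -2.4]
opening: 7.6
```

```bash
python3 go.py
```

```text
t23.10 board xyz [ 46.4  45.8 114. ] phi 71.5 xax [-0.001 -0.    -1.   ] q [  1.5 -13.  -14.8  58.   -2.7  22.8] F(board) [-0.  -3.4 -2.8] M [-0.42  0.37  0.04] open 7.6
```

Emit:
{"fn": "send_rows", "kwargs": {
  "plan": [0.04,0,0,0,0,0,255,0.08,0,0,0,0,0,255,0.12,0,0,0.01,0,0,255,0.16,0,0,0.01,0,0,255,0.2,0,0,0.02,0,0,255,0.24,0,0,0.02,0,0,255,0.28,0,0,0.03,0,0,255,0.3,0,0,0.03,0,0,255,0.3,0,0,0.03,0,0,255,0.3,0,0,0.03,0,0,255]
}}

```text
time: 23.93
position: [604.4, 6.4, 279.9]
tool_rot: [35.4, 59.8, -3.7]
contact_force: [1.8, -2.5, -2.7]
opening: 7.8
```

```bash
python3 go.py
```

```text
t23.93 board xyz [ 46.4  45.8 113.7] phi 54.4 xax [-0.001 -0.    -1.   ] q [  1.5 -12.9 -14.8  58.   -2.7  39.9] F(board) [ 0.3 -2.4 -3.3] M [-0.06  0.27 -0.  ] open 7.8
```

Emit:
{"fn": "send_rows", "kwargs": {
  "plan": [0.03,0,0,0,0,0,255,0.06,0,0,0,0,0,255,0.09,0,0,0.01,0,0,255,0.12,0,0,0.01,0,0,255,0.15,0,0,0.01,0,0,255,0.18,0,0,0.01,0,0,255,0.2,0,0,0.02,0,0,255,0.2,0,0,0.02,0,0,255,0.2,0,0,0.02,0,0,255,0.2,0,0,0.02,0,0,255]
}}

```text
time: 24.77
position: [604.5, 6.2, 279.9]
tool_rot: [46.7, 59.8, -3.8]
contact_force: [1.0, -4.7, -0.8]
opening: 8.0
```

```bash
python3 go.py
```

```text
t24.77 board xyz [ 46.6  45.6 113.7] phi 43.0 xax [-0.    -0.001 -1.   ] q [  1.5 -12.9 -14.8  58.   -2.7  51.3] F(board) [ 0.7 -4.6 -1.3] M [-0.74  0.16  1.63] open 8.0
```

Emit:
{"fn": "send_rows", "kwargs": {
  "plan": [0,0,0,0,0,0,175,0,0,0,0,0,0,175,0,0,0,0,0,0,175,0,0,0,-0.8,0,0,175,0,0,0,-1.6,0,0,175,0,0,0,-2.4,0,0,175,0,0,0,-3.2,0,0,175,-0.1,0,0,-3.6,0,0,175,-0.22,0,0,-3.8,0,0,175,-0.34,0,0,-3.8,0,0,175]
}}

```text
time: 25.6
position: [585.2, 7.6, 314.6]
tool_rot: [26.9, 59.7, -3.7]
contact_force: [-0.0, -0.0, 0.8]
opening: 26.9
```

```bash
python3 go.py 46 -46 144 157.3
```

```text
t25.60 board xyz [ 47.3  45.7 153.5] phi 62.8 xax [ 0.002 -0.    -1.   ] q [  1.7 -15.3 -13.   62.1  -2.8  31.7] F(board) [ 0.4 -0.   0.7] M [-0.01  0.49  0.03] open 26.9
-> 46.0 -46.0 144.0 157.3 rot [-1.649e+00  2.000e-03  1.000e-03] deg 94.5 shift [ 0.95 -8.22  4.07]
```

Emit:
{"fn": "send_rows", "kwargs": {
  "plan": [-0.12,0,0,0,-0.9,0.4,175,-0.24,0,0,0,-1.8,0.9,175,-0.36,0,0,0,-2.7,1.3,175,-0.48,0,0,0.2,-3.6,1.8,175,-0.6,0,0,0.4,-4.5,2.2,175,-0.72,0,0,0.6,-5.4,2.7,175,-0.84,0,0,0.8,-6.3,3.1,175,-0.96,0,0,0.9,-7.2,3.6,175,-1.08,0,0,0.9,-8,3.9,175,-1.2,0,0,0.9,-8.2,4.05,175]
}}

```text
time: 26.43
position: [582.4, -84.8, 307.2]
tool_rot: [-42.2, 59.6, -3.8]
contact_force: [-0.3, 0.1, 0.1]
opening: 26.8
```

```bash
python3 go.py 46 -46 114 157.3
```

```text
t26.43 board xyz [ 46.  -46.7 145.4] phi 131.9 xax [ 0.002 -0.001 -1.   ] q [ -9.3 -15.  -13.6  61.2   2.8 -46.9] F(board) [-0.2  0.1  0.3] M [-0.02  0.44 -0.03] open 26.8
-> 46.0 -46.0 114.0 157.3 rot [-0.444  0.001  0.002] deg 25.4 shift [3.14 0.06 0.04]
```

Emit:
{"fn": "send_rows", "kwargs": {
  "plan": [-0.11,0,0,0.1,0.06,0.04,175,-0.22,0,0,0.1,0.06,0.04,175,-0.33,0,0,0.1,0.06,0.04,175,-0.44,0,0,0.2,0.06,0.04,175,-0.444,0,0,0.8,0.06,0.04,175,-0.444,0,0,1.5,0.06,0.04,175,-0.444,0,0,2.1,0.06,0.04,175,-0.444,0,0,2.7,0.06,0.04,175,-0.444,0,0,3.05,0.06,0.04,175,-0.444,0,0,3.05,0.06,0.04,200]
}}

```text
time: 27.27
position: [597.8, -85.1, 279.3]
tool_rot: [-67.5, 59.7, -3.8]
contact_force: [0.1, 1.0, 0.2]
opening: 18.4
```

```bash
python3 go.py 46 -46 114 157.3;python3 - <<'E'
from plant import env; import cv2
w=env.camera("wrist")[:,:,::-1]; cv2.imwrite("pics/w10.png",w)
E
```

```text
t27.27 board xyz [ 45.2 -45.9 113.6] phi 157.3 xax [ 0.    -0.001 -1.   ] q [ -9.  -13.1 -15.   57.9   2.6 -72.1] F(board) [0.1 1.  0.1] M [-0.06  0.46  0.03] open 18.4
-> 46.0 -46.0 114.0 157.3 rot [-0.001 -0.001  0.001] deg 0.1 shift [-0.04 -0.07  0.02]
```

View pics/w10.png

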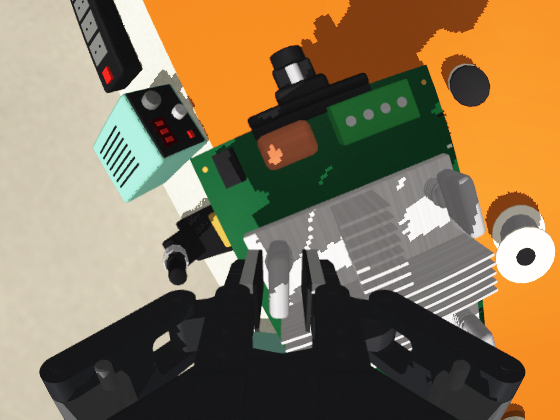

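Head d sits between the pads at (278,280). I'll close and turn.

Emit:
{"fn": "send_rows", "kwargs": {
  "plan": [0,0,0,-0.04,-0.07,0.02,255,0,0,0,-0.04,-0.07,0.02,255,0,0,0,-0.04,-0.07,0.02,255,0.1,0,0,-0.03,-0.07,0.02,255,0.2,0,0,-0.02,-0.07,0.02,255,0.3,0,0,-0.01,-0.07,0.02,255,0.4,0,0,0,-0.07,0.02,255,0.5,0,0,0.01,-0.07,0.02,255,0.6,0,0,0.02,-0.07,0.02,255,0.7,0,0,0.03,-0.07,0.02,255]
}}

```text
time: 28.15
position: [598.7, -85.4, 280.5]
tool_rot: [-27.2, 59.6, -3.8]
contact_force: [2.3, -1.2, -0.4]
opening: 7.8
```

Emit:
{"fn": "send_rows", "kwargs": {
  "plan": [0.04,0,0,0,0,0,255,0.08,0,0,0,0,0,255,0.12,0,0,0.01,0,0,255,0.16,0,0,0.01,0,0,255,0.2,0,0,0.02,0,0,255,0.22,0,0,0.02,0,0,255,0.24,0,0,0.02,0,0,255,0.25,0,0,0.02,0,0,255,0.25,0,0,0.02,0,0,255,0.25,0,0,0.02,0,0,255]
}}

```text
time: 28.98
position: [598.7, -85.4, 280.4]
tool_rot: [-12.9, 59.6, -3.9]
contact_force: [0.3, -2.5, 0.1]
opening: 8.3
```

```bash
python3 go.py
```

```text
t28.98 board xyz [ 46.6 -46.2 114. ] phi 102.6 xax [ 0.002 -0.001 -1.   ] q [ -9.  -13.  -14.9  57.9   2.6 -17.4] F(board) [ 0.5 -2.5 -0.2] M [-0.46  0.47  1.11] open 8.3
```

Emit:
{"fn": "send_rows", "kwargs": {
  "plan": [0.02,0,0,0,0,0,255,0.04,0,0,0,0,0,255,0.06,0,0,0,0,0,255,0.08,0,0,0,0,0,255,0.1,0,0,0,0,0,255,0.1,0,0,0,0,0,255,0.1,0,0,0,0,0,255,0.1,0,0,0,0,0,255,0.1,0,0,0,0,0,255,0.1,0,0,0,0,0,255]
}}

```text
time: 29.82
position: [598.7, -85.5, 280.4]
tool_rot: [-7.2, 59.6, -3.9]
contact_force: [-2.9, -3.8, 0.3]
opening: 7.9
```

```bash
python3 go.py
```

```text
t29.82 board xyz [ 46.6 -46.3 114. ] phi 96.9 xax [ 0.002 -0.001 -1.   ] q [ -9.  -13.  -14.9  57.9   2.6 -11.7] F(board) [-2.1 -4.   1.6] M [-0.82  0.74  2.09] open 7.9
```

Moment is up to 2.1 N m, so d is on its stop. Now b, whose head stands at phi ≈ 190.

Emit:
{"fn": "send_rows", "kwargs": {
  "plan": [0,0,0,0,0,0,175,0,0,0,0,0,0,175,0,0,0,0,0,0,175,0,0,0,-0.8,0,0,175,0,0,0,-1.6,0,0,175,0,0,0,-2.4,0,0,175,0,0,0,-3.2,0,0,175,-0.1,0,0,-3.6,0,0,175,-0.22,0,0,-3.8,0,0,175,-0.34,0,0,-3.8,0,0,175]
}}

```text
time: 30.65
position: [579.3, -84.2, 315.1]
tool_rot: [-27.1, 59.5, -3.9]
contact_force: [-0.5, 0.6, 0.2]
opening: 26.9
```

```bash
python3 go.py -46 46 144 190.5
```

```text
t30.65 board xyz [ 47.2 -46.2 153.8] phi 116.7 xax [ 0.004 -0.002 -1.   ] q [ -9.3 -15.4 -13.   62.    2.7 -31.7] F(board) [-0.4  0.6  0.4] M [-0.04  0.47 -0.  ] open 26.9
-> -46.0 46.0 144.0 190.5 rot [-1.288  0.     0.005] deg 73.8 shift [ 0.93 12.43 -4.19]
```

Emit:
{"fn": "send_rows", "kwargs": {
  "plan": [-0.12,0,0,0,1.4,-0.5,175,-0.24,0,0,0,2.8,-0.9,175,-0.36,0,0,0,4.2,-1.4,175,-0.48,0,0,0.2,5.6,-1.9,175,-0.6,0,0,0.4,7,-2.4,175,-0.72,0,0,0.6,8.4,-2.8,175,-0.84,0,0,0.8,9.8,-3.3,175,-0.96,0,0,0.9,11.2,-3.8,175,-1.08,0,0,0.9,12.3,-4.2,175,-1.2,0,0,0.9,12.4,-4.2,175]
}}

```text
time: 31.48
position: [508.0, 13.2, 259.7]
tool_rot: [-96.1, 59.6, -3.8]
contact_force: [-0.4, -0.7, 0.6]
opening: 27.0
```

```bash
python3 go.py -46 46 114 190.5
```

```text
t31.48 board xyz [-47.2  46.6 144.9] phi -174.2 xax [ 0.003 -0.001 -1.   ] q [  2.9 -27.  -27.3  59.4  -3.4 -90.3] F(board) [-0.1 -0.7  0.7] M [-0.05  0.42  0.06] open 27.0
-> -46.0 46.0 114.0 190.5 rot [-0.081 -0.001  0.003] deg 4.7 shift [ 3.09 -0.1  -0.07]
```

Emit:
{"fn": "send_rows", "kwargs": {
  "plan": [-0.08,0,0,0.1,-0.1,-0.07,175,-0.08,0,0,0.4,-0.1,-0.07,175,-0.08,0,0,0.9,-0.1,-0.07,175,-0.08,0,0,1.5,-0.1,-0.07,175,-0.08,0,0,2.1,-0.1,-0.07,175,-0.08,0,0,2.7,-0.1,-0.07,175,-0.08,0,0,3.05,-0.1,-0.07,175,-0.08,0,0,3.05,-0.1,-0.07,180,-0.08,0,0,3.05,-0.1,-0.07,200,-0.08,0,0,3.05,-0.1,-0.07,200]
}}

```text
time: 32.32
position: [524.4, 11.4, 234.1]
tool_rot: [-100.7, 59.5, -3.8]
contact_force: [0.4, -0.5, -0.6]
opening: 18.3
```

```bash
python3 go.py -46 46 114 190.5;python3 - <<'E'
from plant import env; import cv2
w=env.camera("wrist")[:,:,::-1]; cv2.imwrite("pics/w11.png",w)
E
```

```text
t32.32 board xyz [-45.9  46.  114.6] phi -169.6 xax [ 0.004 -0.001 -1.   ] q [  2.6 -24.7 -28.7  55.7  -3.2 -95.2] F(board) [ 0.1 -0.5 -0.8] M [0.05 0.47 0.01] open 18.3
-> -46.0 46.0 114.0 190.5 rot [-0.002 -0.001  0.003] deg 0.2 shift [0.06 0.01 0.01]
```

View pics/w11.png

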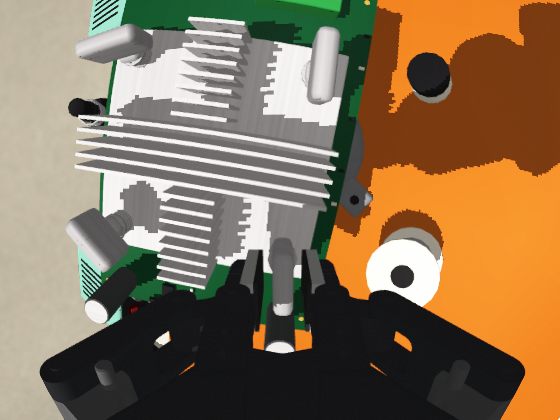

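Head b is between the pads at (283,275), clear of the capacitor at (280,345). I'll close and turn.

Emit:
{"fn": "send_rows", "kwargs": {
  "plan": [0,0,0,0.05,0,0,255,0,0,0,0.05,0,0,255,0,0,0,0.05,0,0,255,0.1,0,0,0.06,0,0,255,0.2,0,0,0.07,0,0,255,0.3,0,0,0.08,0,0,255,0.4,0,0,0.09,0,0,255,0.5,0,0,0.1,0,0,255,0.6,0,0,0.11,0,0,255,0.7,0,0,0.12,0,0,255]
}}

```text
time: 33.2
position: [525.0, 11.4, 233.9]
tool_rot: [-60.3, 59.5, -3.8]
contact_force: [-2.5, -1.3, 2.0]
opening: 7.5
```

Emit:
{"fn": "send_rows", "kwargs": {
  "plan": [0.04,0,0,0,0,0,255,0.08,0,0,0,0,0,255,0.12,0,0,0.01,0,0,255,0.16,0,0,0.01,0,0,255,0.2,0,0,0.02,0,0,255,0.22,0,0,0.02,0,0,255,0.24,0,0,0.02,0,0,255,0.25,0,0,0.02,0,0,255,0.25,0,0,0.02,0,0,255,0.25,0,0,0.02,0,0,255]
}}

```text
time: 34.03
position: [525.2, 11.3, 233.9]
tool_rot: [-46.0, 59.5, -3.8]
contact_force: [1.3, -1.4, -1.1]
opening: 7.8
```

```bash
python3 go.py
```

```text
t34.03 board xyz [-45.3  45.9 114. ] phi 135.7 xax [ 0.005 -0.001 -1.   ] q [  2.5 -24.6 -28.7  55.6  -3.2 -40.5] F(board) [ 0.6 -1.4 -1.7] M [-0.24  0.3   0.03] open 7.8
```

Emit:
{"fn": "send_rows", "kwargs": {
  "plan": [0.03,0,0,0,0,0,255,0.06,0,0,0,0,0,255,0.09,0,0,0.01,0,0,255,0.12,0,0,0.01,0,0,255,0.15,0,0,0.01,0,0,255,0.18,0,0,0.01,0,0,255,0.2,0,0,0.02,0,0,255,0.2,0,0,0.02,0,0,255,0.2,0,0,0.02,0,0,255,0.2,0,0,0.02,0,0,255]
}}

```text
time: 34.87
position: [525.3, 11.4, 233.9]
tool_rot: [-34.6, 59.4, -3.8]
contact_force: [-0.9, -1.0, 1.2]
opening: 7.7
```

```bash
python3 go.py
```

```text
t34.87 board xyz [-45.2  46.  113.9] phi 124.4 xax [ 0.005 -0.001 -1.   ] q [  2.5 -24.6 -28.7  55.6  -3.2 -29.2] F(board) [-0.1 -1.1  1.5] M [-0.29  0.45  1.79] open 7.7
```

Emit:
{"fn": "send_rows", "kwargs": {
  "plan": [0,0,0,0,0,0,175,0,0,0,0,0,0,175,0,0,0,0,0,0,175,0,0,0,-0.8,0,0,175,0,0,0,-1.6,0,0,175,0,0,0,-2.4,0,0,175,0,0,0,-3.6,0,0,175,0.1,0,0,-5,0,0,150,0.2,0,0,-7,0,0,100,0.3,0,0,-9,0,0,50]
}}

```text
time: 35.7
position: [478.7, 14.4, 312.7]
tool_rot: [-17.2, 59.4, -3.8]
contact_force: [1.5, -0.2, 0.3]
opening: 58.1
```

```bash
python3 go.py 0 0 226 90
```

```text
t35.70 board xyz [-45.8  46.  205.5] phi 106.9 xax [ 0.006 -0.001 -1.   ] q [  3.3 -30.3 -23.5  66.5  -3.6 -11. ] F(board) [ 1.4 -0.1 -0.5] M [0.02 0.43 0.05] open 58.1
-> 0.0 0.0 226.0 90.0 rot [0.294 0.005 0.002] deg 16.9 shift [-2.02 -5.74  3.06]
```

Emit:
{"fn": "send_rows", "kwargs": {
  "plan": [0.05,0,0,-0.4,-1,0.5,0,0.1,0,0,-0.8,-2,1,0,0.15,0,0,-1.2,-3,1.6,0,0.2,0,0,-1.6,-4,2.1,0,0.25,0,0,-2,-5,2.6,0,0.29,0.005,0,-2,-5.74,3.06,0,0.29,0.005,0,-2,-5.74,3.06,0,0.29,0.005,0,-2,-5.74,3.06,0,0.29,0.005,0,-2,-5.74,3.06,0,0.29,0.005,0,-2,-5.74,3.06,0]
}}

```text
time: 36.53
position: [504.8, -32.9, 353.2]
tool_rot: [-0.7, 59.7, -3.9]
contact_force: [-0.5, -0.1, -0.2]
opening: 85.1
```

```bash
python3 go.py
python3 - <<'E'
from h import *; from plant import env
s,Rc,pc=cur(env); np.save("w12pose.npy",np.r_[s['position'],s['tool_rot']])
w=env.camera("wrist"); cv2.imwrite("pics/w12.png",w[:,:,::-1])
t=env.camera("top"); cv2.imwrite("pics/top12.png",t[:,:,::-1])
bp=np.load("bp1.npy"); Rb,tb=board_pose(bp); P=np.array([[x,y,64] for x,y in ((-46,-46),(-46,46),(46,46),(46,-46))])@Rb.T+tb
uv=wproj(env.camera_params("wrist"),s['position'],s['tool_rot'],P)
t=[]; o=[]
for u,v in uv:
    x,y=int(u)-25,int(v)-25; o.append((x,y)); t.append(cv2.resize(w[y:y+50,x:x+50,::-1],None,fx=6,fy=6,interpolation=cv2.INTER_NEAREST))
print(o); cv2.imwrite("pics/heads12.png",np.vstack([np.hstack(t[:2]),np.hstack([t[3],t[2]])]))
E
```

```text
t36.53 board xyz [ -0.5   0.3 225.9] phi 90.3 xax [ 0.001 -0.001 -1.   ] q [ -3.7 -25.3 -15.8  69.3  -0.1  -0.5] F(board) [-0.5 -0.1  0.1] M [-0.03  0.41  0.01] open 85.1
[(192, 128), (319, 129), (312, 244), (198, 244)]
```

View pics/heads12.png

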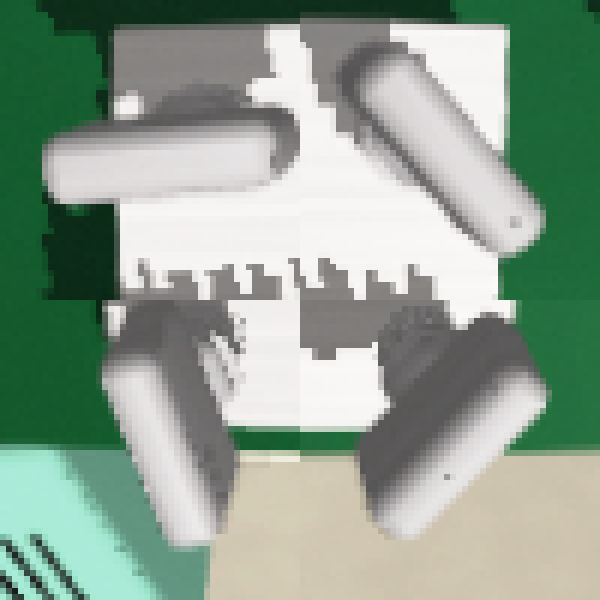

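View pics/top12.png

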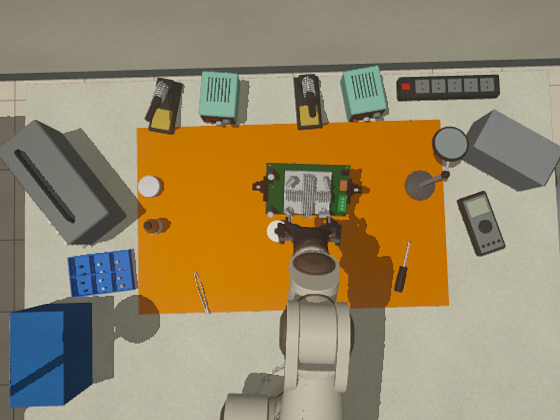

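Run:
```python
from h import *; from plant import env
pw=env.camera_params("wrist"); w=np.load("w12pose.npy"); Rb,tb=board_pose(np.load("bp1.npy"))
def onb(uv,z):
    d=(np.array(uv,float)-pw["mtx"][:2,2])/pw["mtx"][0,0]; th=np.hypot(*d); c=np.r_[d/th*np.sin(th),np.cos(th)]
    Tc=pw["tool_from_camera"]; Rt=R.from_euler('xyz',w[3:],degrees=True).as_matrix()
    o,d=w[:3]+Rt@Tc[:3,3],Rt@Tc[:3,:3]@c; o=Rb.T@(o-tb); d=Rb.T@d; return (o+d*(z-o[2])/d[2])[:2]
st=dict(a=103.8,b=237.7,c=159.1,d=204.4)
for n,o,e in (('a',(192,128),((65,203),(270,185))),('b',(319-50,128),((420,60),(543,210))),('c',(312-50,244-50),((405,540),(545,400))),('d',(198,244-50),((105,385),(170,545)))):
    q=[onb(np.array(o)+np.array(k)/6-.5,63) for k in e]; v=q[1]-q[0]; a=np.degrees(np.arctan2(v[1],v[0]))%180
    t=(st[n]-90-a)%180; print(n,a.round(1),"turn deg %.1f rad %.2f"%(t,np.radians(t)))
```

```text
a 94.1 turn deg 99.7 rad 1.74
b 41.8 turn deg 105.9 rad 1.85
c 139.8 turn deg 109.3 rad 1.91
d 16.9 turn deg 97.5 rad 1.70
```

Run:
```python
from plant import env
s=env.observe(); print(s['contact_force'],s['opening']); print(env.job_done())
```

```text
[-0.65652191  1.05115455 -1.37204235] 85.47188165894279
the job is handed in; nothing more can be done
None
```

I tightened the four screws in two crosswise rounds and handed the job in at about 36.6 s of the 72 s. No verdict was reported.

- **Round 1:** I turned a, c, d and then b by about 0.82 rad each. The wrist picture afterwards showed the heads of a, b and d turned by about that much. A finger hid c in that picture, but it looked right when I gripped it for round 2.
- **Round 2:** I turned a and c, then d and b, until the moment at the wrist rose to 1.6–2.1 N m, against about 0.1 N m of friction. I take that rise as each screw sitting on its stop.
- **Release:** I let go of every screw. The gripper ended fully open, well above the board, with no contact force beyond sensor noise.

**Final checks:**
- **Screw turns:** The last wrist picture gave total turns of about 1.74 (a), 1.85 (b), 1.91 (c) and 1.70 rad (d). The error is a few degrees. These fit screws that started between 0 and 0.3 rad and stopped at 2.0, but d is right at the edge of that range.
- **Gripper angle:** The gripper's own angle read 7–10 degrees further than the heads. I put this down to give or slip in the grip once the screws were on their stops.
- **Flush fit:** I did not measure it directly. It rests on all four screws having reached their stops.
- **Loose items:** In the last top view those in sight had not moved, and the gripper came no closer to the mat than board level. The arm hid the jar and the spare transistor and part of the reel. The jar and reel had still looked in place in earlier wrist pictures.

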